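# Anneal test bars on a hotplate with a blank click selector

### The job

Switch the hotplate off by turning the regulator's blank selector fully anticlockwise to its end stop, then slide the steel tray by its grip, without ever lifting it off the hotplate, back from the heating end squarely onto the loading mark. There take the short steel shim out and lay it on the worktop clear of the hotplate, and lay all the long white test bars flat on the tray's bottom. Slide the tray squarely onto the heating mark, then turn the selector clockwise exactly four clicks from the end stop; leave the stopwatch, weight and jar where they are.

Things in the scene. Friction and masses are not known exactly. Their poses are not given: they have to be found in the camera images.
- hotplate: Low flat hotplate, 170 x 340 mm, white sides, its pale grey top 32 mm above the worktop; fixed. Origin: centre of its underside. Its +y end (left as seen from the robot) is the loading end, marked by four plain corner marks; its -y end is the heating place. Marks are flat and do not stick out.
- load_mark (a point): Centre of the loading mark, on the hotplate's top, 85 mm from the hotplate's centre towards its +y. Axes as the hotplate's.
- heat_mark (a point): Centre of the heating mark, on the hotplate's top, 85 mm from the hotplate's centre towards its -y: four corner marks (114 x 156 mm) round a pale ring and disc. Axes as the hotplate's.
- tray: Loose shallow open steel tray, 104 (x) x 146 (y) x 10 (z) mm, walls and floor 3 mm thick, 0.35 kg, standing at first at the hotplate's heating end with the shim in it. Origin: centre of its underside. An upright black grip block stands on a tab outside the middle of its -x side (the robot's side). The bars fit in it side by side with their length along its x.
- tray_grip (a point): Point in the tray's grip block, 70 mm from the tray's centre towards its -x and 32 mm above its underside. The block is 14 mm wide (y), 30 mm deep (x), its top 46 mm and its bottom 14 mm above the tray's underside. Axes as the tray's.
- selector (a joint): Angle of the regulator's selector, rad: 0 at the anticlockwise end stop (off), growing as it is turned clockwise seen from above. It clicks: a spring detent holds it at every 0.35 rad (20 degrees) from 0 to 2.45, position 0 being at the end stop, and pulls it into the nearest of these when let go; passing a click takes about 0.12 N m. No marks or pointer. It starts two or more clicks from off.
- selector_grip (a point): Point in the selector's bar grip, on its turning axis, 24 mm above the top of the regulator (its top is 45 mm above the worktop; the regulator is a fixed white box 120 x 110 mm with aluminium panel). The bar is 42 mm long along this point's x, 12 mm thick along y, and reaches from 7 to 33 mm above the regulator's top, over a round black skirt of 42 mm diameter. The axes turn with the selector.
- bar0: Loose plain white plastic test bar, 10 x 80 x 8 mm, long along its own y; lies flat on the worktop between robot and hotplate. Origin: centre of its underside as it starts. There are 2 to 4 of these; an absent one has no pose.
- bar1: Loose plain white plastic test bar, 10 x 80 x 8 mm, long along its own y; lies flat on the worktop between robot and hotplate. Origin: centre of its underside as it starts. There are 2 to 4 of these; an absent one has no pose.
- bar2: Loose plain white plastic test bar, 10 x 80 x 8 mm, long along its own y; lies flat on the worktop between robot and hotplate. Origin: centre of its underside as it starts. There are 2 to 4 of these; an absent one has no pose.
- bar3: Loose plain white plastic test bar, 10 x 80 x 8 mm, long along its own y; lies flat on the worktop between robot and hotplate. Origin: centre of its underside as it starts. There are 2 to 4 of these; an absent one has no pose.
- stopwatch: Black stopwatch, 70 x 58 x 18 mm, left of the bars; leave alone. Origin: centre of its underside.
- shim: Loose short steel shim, 10 x 34 x 8 mm, long along its own y, 30 g, lying at first in the tray; not a test bar. Origin: centre of its underside. There is free worktop for it in front of the gap between hotplate and regulator, about 0.4 m ahead of the robot and 0.2 m to its right.
- weight: Round slotted steel weight, 64 mm diameter, 36 mm high, left of the hotplate; leave alone. Origin: centre of its underside.
- jar: Screw-cap jar, 54 mm diameter, 75 mm high, behind the hotplate; leave alone. Origin: centre of its underside.
There are look-alikes about, which are no part of the job. Of the things like the tray, leave any that is brown; of the rest the larger one is meant.

How it is judged:
By the outcome, as a careful person would: the job done as asked, in the order asked, and still so for the second after the job is handed in, with the robot touching nothing.
Of bar0, bar1, bar2, bar3 only 2 to 4 are there at a start; the rules pass over those that are not, and their reading is None.
At some moment in a run one of bar0, bar1, bar2, bar3 may be knocked a few centimetres aside while the robot is not near it.
Once in a run the grip may slacken for a moment while it holds something.
It also fails if it takes over 210 s, if anything falls off the work surface, if the arm or the gripper's body presses on something with over 40 N, if the wrist force passes 120 N, or if a joint passes its speed limit or range.

### The arm

A 6-joint arm with a two-finger parallel gripper is mounted at the origin on a cart in front of the work surface, level with it; the furniture and walls round the work are solid. World frame = base frame: x ahead of the robot, y to its left, z up, the work surface at z = 0. Lengths are in m, angles in rad, forces in N, time in s.
With the tool pointing down it reaches from about 0.375 to 0.925 m from the base axis. Payload 5.7 kg.
Tool frame: the origin (TCP) lies midway between the tips of the shut fingers; the grasp point (between the pads) lies 19 mm behind it; z points along the fingers, y is the line along which they close (so a half turn about z gives the same grasp; the last joint's range is limited). The gripper opens to 88 mm and grips with 3 to 60 N. Pads are 20 mm wide; open, the fingers measure 115 mm over their backs; the gripper's body (75 mm by 178 mm) begins 61 mm behind the grasp point.
Start: joints at [-1.36, 0.359, 1.51, -0, 1.272, -0.115], TCP at [0.192, -0.568, 0.194] pointing down, gripper open.
Joint ranges: [-2.97, 2.97], [-1.01, 2.36], [0.21, 2.38], [-0.96, 4.11], [0.2, 2.71], [-2.98, 2.98]. Speed limits (rad/s): [2.39, 2.39, 3.14, 3.14, 3.14, 3.14].

### API

Orientations are given as a rotation vector (axis times angle).
In Python, from cell import ctrl gives the robot as it stands. The module is installed in compiled form; this text tells all that it offers.
- The arm moves only by the tool apply_moves, never from a script. Its argument "targets" is a list of rows, each a list of 5 numbers: the shift along the tool's x, y, z in cm, then the turn about the tool's z in rad, then the gripper's target within -1 to 1 (shut at 1, half-way at 0, fully open at -1). A call has 1 to 8 rows; each row shifts and turns the commanded pose from where the row before left it, along the tool's axes as they then stand; what a row does not reach is not made up. A row lasts 1/8 s, in which the tool goes at most 62.5 mm and 10.7 degrees, less where a joint would pass 70% of its speed; a pose out of reach is approached as far as the arm can. A call is refused whole if a number of a shift passes 6.25 or a number of a turn 0.188, either way. A call with a gripper value outside its range is refused whole. The fingers move at their own pace and stop on an object; the grip force is fixed at half the most. Time passes only in rows, so rows that do not move let the fingers close. It gives the time, the measured TCP pose, the force, the opening and the grip force at its end, in the units of the state.
- ctrl.get_state(): the state, without advancing time (a new reading comes with each control period).
- ctrl.snapshot(name): name is "scene" or "side" or "wrist"; returns (picture, depth): 400x640x3 uint8, blue, green, red; 400x640 float32, m along the optical axis (not along the pixel's ray), 0 where there is no reading.
- ctrl.get_calibration(name): a dict with "mtx" (3x3 intrinsics, pixels), "D" ([k1, k2, p1, p2, k3] as OpenCV has them; the pictures are not rectified), "R" (3x3) and "t" (3): a world point X has camera coordinates R X + t; the wrist camera has in their place "T_tool_cam" (4x4, takes a point from camera to tool coordinates, whose origin is the TCP and whose axes are the flange's). Camera axes: x right, y down, z forward; pixel columns grow to the right and rows downward; lengths in m; the calibration is good to about 2 mm. A picture is of the moment at which its call begins: read the wrist's pose just before it. get_calibration takes no time and is no camera call.
- ctrl.hand_in(): hands the job in; it is judged then, once.
Trained networks look in the newest picture that a camera, given by its name, has taken for a name from the list of things; names that differ only in an ending like _2 or _b are one class to them, and where a whole thing is asked for, a point or a joint stands for the part that bears it (a point fixed in the world has none). Each returns a list of dicts, best first, with "conf" (0 to 1); they miss things now and then, are a little off and sometimes report something else, mostly with a low value. They report only what shows in the picture. A call takes as long as a camera call. They do not tell look-alikes from the thing itself.
- ctrl.spot_in(camera, target): "xyz" ([x, y, z] in m, in world coordinates, good to about 4 mm: the middle of the surface that is visible of it).
The state is a dict: "time": time; "joints": joint angles; "joint_velocities": joint speeds; "joint_efforts": joint torques, N m; "position": TCP position; "tcp_rot": TCP orientation; "force": force on the tool from outside, world axes, zero at the start; "moment": the same for the moment, N m; "opening": finger opening in m; "grasp_force": force on a finger pad.
Only numpy, scipy, OpenCV 4.12 (cv2) and the standard library are available. Lean on these libraries where they do the work, as an engineer would, in place of code of your own. Each camera call takes 0.05 s, during which the arm holds its last target. There are 200 camera calls.

## Working session

There is one attempt and no reset: what is moved stays moved. The work goes in short steps, Python scripts to look and compute and a tool call to move; the robot and the scene stay as the last step left them, time stands still between calls to the robot, and variables do not carry over. Pictures are saved under pics/ and viewed, at most 14 in all, crops included, and the job is handed in when it is done.

Besides the shell and the picture viewer there is one more tool, called after "Emit:" in YAML: its name, and indented under it one key for each argument. apply_moves: Moves the arm, as the interface text tells. Its arguments: {"type":"object","properties":{"targets":{"type":"array"}},"required":["targets"]}

```bash
mkdir -p pics; ls; cat > h.py <<'E'
import numpy as np, cv2
from cell import ctrl
def snap(n,f=None):
    s=ctrl.get_state(); p,d=ctrl.snapshot(n); c=ctrl.get_calibration(n)
    if n=="wrist":
        T=np.eye(4);T[:3,:3]=cv2.Rodrigues(np.array(s["tcp_rot"],float))[0];T[:3,3]=s["position"]
        M=T@np.array(c["T_tool_cam"])
    else:
        M=np.eye(4);R=np.array(c["R"]);M[:3,:3]=R.T;M[:3,3]=-R.T@np.array(c["t"]).ravel()
    if f: cv2.imwrite("pics/"+f,p)
    return p,d,np.array(c["mtx"]),np.array(c["D"]),M
def world(S):
    p,d,K,D,M=S;h,w=d.shape
    u,v=np.meshgrid(np.arange(w),np.arange(h))
    q=cv2.undistortPoints(np.stack([u,v],-1).reshape(-1,1,2).astype(np.float32),K,D).reshape(h,w,2)
    P=np.dstack([q*d[...,None],d]);W=P@M[:3,:3].T+M[:3,3];W[d<=0]=np.nan
    return W
def pix(S,X):
    p,d,K,D,M=S;Mi=np.linalg.inv(M);r=cv2.Rodrigues(Mi[:3,:3])[0]
    return cv2.projectPoints(np.array(X,float).reshape(-1,1,3),r,Mi[:3,3],K,D)[0].reshape(-1,2)
def st():
    s=ctrl.get_state();R=cv2.Rodrigues(np.array(s["tcp_rot"],float))[0]
    print("t",round(s["time"],2),"pos",np.round(s["position"],4),"x",np.round(R[:,0],3),"y",np.round(R[:,1],3),"F",np.round(s["force"],1),"open",round(s["opening"],4),"g",np.round(s["grasp_force"],1),"j",np.round(s["joints"],2))
    return s,R
def rect(W,m):
    "min area rect of masked pts: centre, sizes, angle of long axis (deg)"
    q=W[m][:,:2];q=q[~np.isnan(q).any(1)].astype(np.float32)
    (c,(a,b),t)=cv2.minAreaRect(q*1000)
    if a<b: a,b=b,a;t+=90
    return np.round(c,1),round(a,1),round(b,1),round((t+90)%180-90,1)
def topdown(S,x0,x1,y0,y1,z,mm=1.0):
    "rectified plan picture at height z: rows = x decreasing, cols = y decreasing"
    xs=np.arange(x1,x0,-mm/1000);ys=np.arange(y1,y0,-mm/1000)
    Y,X=np.meshgrid(ys,xs);P=pix(S,np.dstack([X,Y,X*0+z])).reshape(*X.shape,2).astype(np.float32)
    return cv2.remap(S[0],P[...,0],P[...,1],cv2.INTER_LINEAR)
E
python3 - <<'E'
from h import *
s,R=st()
a=snap("scene","a.png");b=snap("side","b.png")
for n in ["hotplate","tray","tray_grip","selector_grip","bar0","shim","stopwatch","weight","jar"]:
    print(n,[(np.round(k["xyz"],3).tolist(),round(k["conf"],2),pix(a,k["xyz"]).round().astype(int).tolist()[0]) for k in ctrl.spot_in("scene",n)])
for n in "scene","side":
    M=(a if n=="scene" else b)[4];print(n,M[:3,3].round(2),M[:3,2].round(2))
print(ctrl.get_calibration("wrist")["T_tool_cam"])
E
```

```text
pics
t 0.0 pos [ 0.1919 -0.5677  0.1936] x [0.947 0.32  0.   ] y [ 0.32  -0.947 -0.002] F [0.7 0.1 0.2] open 0.0878 g 0.0 j [-1.36  0.36  1.51 -0.    1.27 -0.12]
hotplate [([0.609, 0.076, 0.034], 0.78, [306, 217])]
tray [([0.849, 0.072, 0.004], 0.93, [307, 157]), ([0.611, -0.033, 0.036], 0.91, [341, 216]), ([0.772, -0.252, 0.004], 0.66, [404, 175])]
tray_grip [([0.85, 0.076, -0.002], 0.97, [306, 158]), ([0.773, -0.254, 0.004], 0.86, [405, 175]), ([0.608, -0.036, 0.032], 0.85, [342, 217])]
selector_grip []
bar0 [([0.416, 0.131, 0.008], 0.42, [287, 280]), ([0.533, 0.323, 0.038], 0.27, [224, 241])]
shim [([0.608, -0.035, 0.032], 0.64, [341, 218]), ([0.622, -0.048, 0.042], 0.42, [345, 212])]
stopwatch [([0.422, 0.37, 0.02], 0.83, [207, 278])]
weight [([0.531, 0.326, 0.037], 0.89, [223, 242])]
jar [([0.784, -0.07, 0.069], 0.76, [351, 163])]
scene [0.01 0.03 1.32] [ 0.45  0.   -0.89]
side [ 0.24 -0.51  0.87] [ 0.38  0.51 -0.77]
[[ 8.16865801e-04 -9.66351477e-01 -2.57223941e-01  6.88026809e-02]
 [ 9.99999659e-01  7.57286760e-04  3.30685951e-04  3.17889060e-04]
 [-1.24766572e-04 -2.57224123e-01  9.66351766e-01 -1.89260757e-01]
 [ 0.00000000e+00  0.00000000e+00  0.00000000e+00  1.00000000e+00]]
```

View pics/a.png

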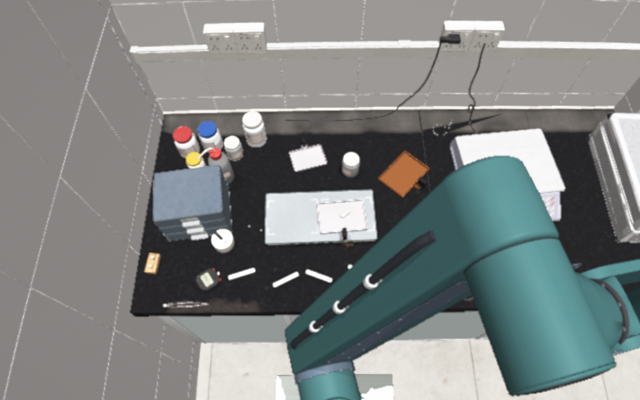

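View pics/b.png

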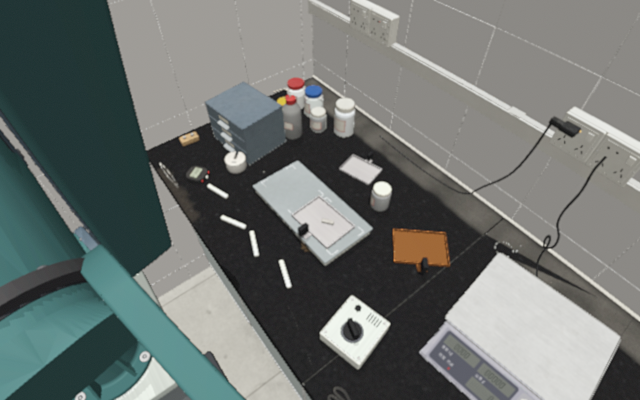

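Scene picture: steel tray with shim and black grip on the hotplate at (342,215), a smaller steel tray at (307,157) and a brown tray at (403,173). The one on the hotplate is the larger non-brown one, so it is the one meant. Side picture: four white bars at (217,190), (233,222), (254,243) and (285,273), and the regulator's selector at (352,330). Next I measure and confirm in a crop.

```bash
python3 - <<'E'
from h import *
S=snap("side");W=world(S);p=S[0]
g=p.astype(int).min(2);sat=p.max(2).astype(int)-g
for n,(u,v) in dict(bA=(217,190),bB=(233,222),bC=(254,243),bD=(285,273)).items():
    m=np.zeros(g.shape,bool);m[v-25:v+25,u-25:u+25]=1
    m&=(g>120)&(W[...,2]<.02)
    n_,l,stt,_=cv2.connectedComponentsWithStats(m.astype(np.uint8))
    i=1+np.argmax(stt[1:,4]);print(n,rect(W,l==i),np.nanmedian(W[...,2][l==i]).round(3))
# regulator top & selector bar
box=np.zeros(g.shape,bool);box[290:370,315:395]=1
m=box&(W[...,2]>.040)&(W[...,2]<.049);print("reg",rect(W,m))
m=box&(W[...,2]>.070);print("sel bar",rect(W,m),np.nanmax(W[...,2][box]),m.sum())
# hotplate top
box=np.zeros(g.shape,bool);box[150:270,245:380]=1
m=box&(W[...,2]>.026)&(W[...,2]<.050)
n_,l,stt,_=cv2.connectedComponentsWithStats(m.astype(np.uint8));i=1+np.argmax(stt[1:,4]);print("hot",rect(W,l==i))
m=box&(W[...,2]>.06)&(W[...,2]<.09);m[:,:290]=0;m[:,320:]=0;print("grip",rect(W,m))
c1=cv2.resize(p[155:275,240:380],None,fx=4,fy=4,interpolation=2);c2=cv2.resize(p[290:370,315:395],(240,240),interpolation=2)
o=np.zeros((480,800,3),np.uint8);o[:,:560]=c1;o[:240,560:]=c2;cv2.imwrite("pics/c.png",o)
for n in ["bar0","shim","selector_grip","tray_grip","hotplate","tray"]:
    print(n,[(np.round(k["xyz"],3).tolist(),round(k["conf"],2)) for k in ctrl.spot_in("side",n)])
E
```

```text
bA (array([442.7, 273.1]), 89.7, 17.7, -73.3) 0.006
bB (array([422.4, 139.9]), 88.5, 18.5, -63.8) 0.006
bC (array([431.4,  40.1]), 89.0, 15.2, 69.0) 0.005
bD (array([446.9, -86.8]), 86.7, 14.9, 70.8) 0.006
reg (array([ 483. , -318.1]), 120.8, 110.8, 12.5)
sel bar (array([ 471.3, -320.5]), 41.5, 12.0, 71.9) 0.08152156017404677 116
hot (array([616.3,  31.3]), 341.7, 171.9, -88.4)
grip (array([541.1, -42.1]), 29.5, 15.9, 8.4)
bar0 [([0.444, -0.094, 0.014], 0.57), ([0.428, 0.032, 0.01], 0.55), ([0.424, 0.136, 0.01], 0.48), ([0.442, 0.268, 0.012], 0.43)]
shim [([0.612, 0.068, 0.037], 0.7), ([0.62, -0.047, 0.047], 0.44)]
selector_grip [([0.466, -0.323, 0.056], 0.53)]
tray_grip [([0.854, 0.074, 0.002], 0.97), ([0.604, -0.041, 0.036], 0.89), ([0.776, -0.252, 0.001], 0.79)]
hotplate [([0.614, 0.068, 0.036], 0.82)]
tray [([0.855, 0.073, 0.002], 0.62), ([0.603, -0.04, 0.037], 0.6), ([0.777, -0.249, 0.006], 0.6)]
```

View pics/c.png

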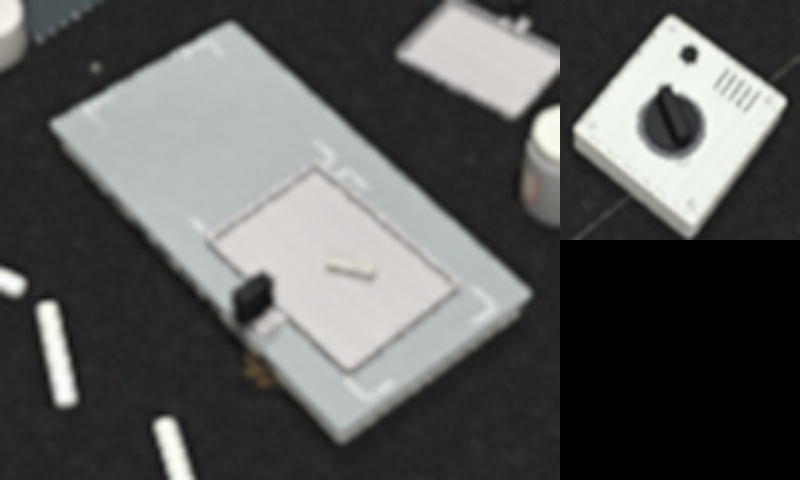

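The crop confirms the target: the tray on the hotplate holds the shim and has the black grip. The selector's axis is at about (0.471, -0.3205), with the bar along 72°.

```bash
cat >> h.py <<'E'
def go(x,y,z,yaw=None):
    "delta to target TCP in tool cm and turn (tool z down: turn = -dyaw); yaw = tool-x heading, deg"
    s,R=st();d=R.T@(np.array([x,y,z])-s["position"])*100
    yw=np.degrees(np.arctan2(R[1,0],R[0,0]))
    t=0 if yaw is None else -np.radians((yaw-yw+180)%360-180)
    print("yaw",yw.round(2),"shift cm",d.round(2),"turn",round(t,3),"j6 after",round(s["joints"][5]+t,2))
E
python3 -c "
from h import *
go(.4713,-.3205,.13,71.9)"
```

```text
t 0.9 pos [ 0.192  -0.5684  0.1944] x [0.947 0.32  0.   ] y [ 0.32  -0.947 -0.   ] F [-0.5  0.3  0.2] open 0.0879 g 0.0 j [-1.36  0.36  1.51  0.    1.27 -0.12]
yaw 18.66 shift cm [ 34.39 -14.55   6.45] turn -0.929 j6 after -1.04
```

Emit:
apply_moves:
  targets:
    - [5.7,-2.4,0,0,-1]
    - [5.7,-2.4,0,0,-1]
    - [5.7,-2.4,0,0,-1]
    - [5.7,-2.4,0,0,-1]
    - [5.7,-2.4,0,0,-1]
    - [5.7,-2.4,0,0,-1]
    - [0,0,2.5,-0.186,-1]
    - [0,0,2.5,-0.186,-1]

```text
time: 1.9
position: [0.4712, -0.3218, 0.1443]
tcp_rot: [2.947, 1.086, 0.001]
force: [0.1, 0.3, 0.3]
opening: 0.088
grasp_force: 0.0
```

Emit:
apply_moves:
  targets:
    - [0,0,1.0,-0.186,-1]
    - [0,0,0,-0.186,-1]
    - [0,0,0,-0.186,-1]
    - [0,0,0,0,0.2]
    - [0,0,0,0,0.2]
    - [0,0,0,0,0.2]

```text
time: 2.65
position: [0.47, -0.3226, 0.1345]
tcp_rot: [2.544, 1.843, 0.0]
force: [0.4, 0.1, -0.5]
opening: 0.0615
grasp_force: 0.0
```

```bash
python3 - <<'E'
from h import *
go(.4713,-.3205,.056,71.9)
S=snap("wrist","w1.png");W=world(S)
m=W[...,2]>.070;m&=W[...,2]<.085;m&=(abs(W[...,0]-.471)<.04)&(abs(W[...,1]+.32)<.04)
print(rect(W,m),m.sum())
S=snap("side");W=world(S);m=(W[...,2]>.040)&(W[...,2]<.049);m&=(abs(W[...,0]-.483)<.09)&(abs(W[...,1]+.32)<.09);print(rect(W,m))
E
```

```text
t 2.65 pos [ 0.47   -0.3226  0.1345] x [0.312 0.95  0.   ] y [ 0.95  -0.312  0.   ] F [ 0.4  0.1 -0.5] open 0.0615 g 0.0 j [-0.72  0.38  1.65  0.    1.12 -0.41]
yaw 71.83 shift cm [0.24 0.06 7.85] turn -0.001 j6 after -0.41
(array([ 470.6, -319.6]), 41.8, 11.0, 72.1) 577
(array([ 482.8, -318. ]), 120.2, 111.1, 12.3)
```

View pics/w1.png

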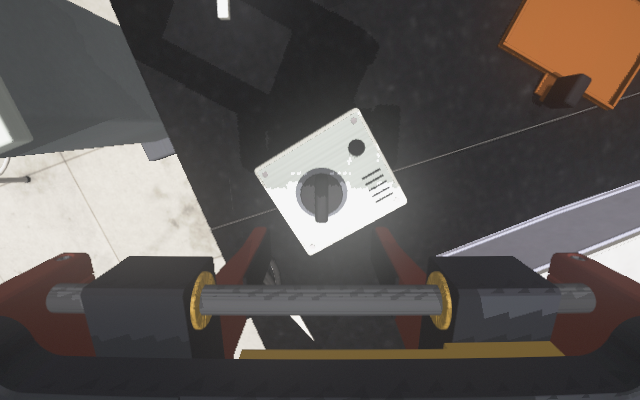

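The wrist view shows the selector bar at (322,200), upright between the fingers and aligned. I descend and close.

Emit:
apply_moves:
  targets:
    - [0.25,0.05,3.0,0,0.2]
    - [0,0,3.0,0,0.2]
    - [0,0,1.8,0,0.2]
    - [0,0,0,0,1]
    - [0,0,0,0,1]
    - [0,0,0,0,1]
    - [0,0,0,0,1]

```text
time: 3.62
position: [0.4717, -0.3207, 0.0572]
tcp_rot: [2.541, 1.845, 0.001]
force: [-0.3, -0.2, 0.6]
opening: 0.0015
grasp_force: 0.0
```

Emit:
apply_moves:
  targets:
    - [0,0,0,-0.1,1]
    - [0,0,0,-0.1,1]
    - [0,0,0,-0.1,1]
    - [0,0,0,-0.1,1]
    - [0,0,0,-0.1,1]
    - [0,0,0,-0.1,1]

```text
time: 4.38
position: [0.4714, -0.3204, 0.0569]
tcp_rot: [1.879, 2.517, 0.0]
force: [-1.0, 0.1, 0.1]
opening: 0.0002
grasp_force: 0.0
```

```bash
python3 -c "
from h import *
go(.471,-.3205,.056);print(ctrl.get_state()['moment'])"
```

```text
t 4.38 pos [ 0.4714 -0.3204  0.0569] x [-0.284  0.959 -0.   ] y [0.959 0.284 0.   ] F [-1.   0.1  0.1] open 0.0002 g 0.0 j [-0.72  0.47  1.72  0.    0.95 -1.01]
yaw 106.52 shift cm [ 0.   -0.04  0.09] turn 0 j6 after -1.01
[ 0.00191867 -0.11001877 -0.04507485]
```

The gripper shut on nothing, so I look.

```bash
python3 -c "
from h import *
a=snap('side');b=snap('wrist')
s=ctrl.get_state()
print(pix(a,s['position']),pix(b,s['position']))
W=world(b);m=(W[...,2]>.050)&(W[...,2]<.085)&(abs(W[...,0]-.471)<.05)&(abs(W[...,1]+.32)<.05);print(m.sum(),rect(W,m))
o=np.zeros((400,800,3),np.uint8);o[:,:400]=cv2.resize(a[0][270:370,300:400],(400,400));o[:,400:]=cv2.resize(b[0][100:300,220:420],(400,400));cv2.imwrite('pics/d.png',o)"
```

```text
[[352.04073504 329.42400026]] [[322.33846556 227.81067572]]
1789 (array([ 488.2, -310.9]), 79.3, 36.6, 19.7)
```

View pics/d.png

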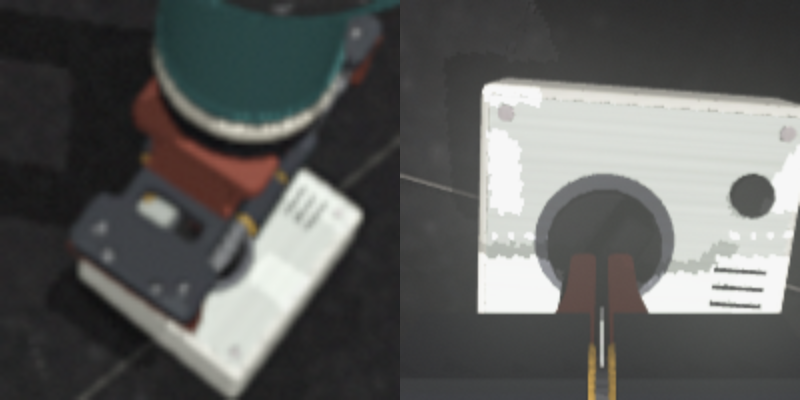

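```bash
python3 -c "
from h import *
b=snap('wrist');W=world(b);np.set_printoptions(linewidth=200)
print((W[190:250:5,290:360:4,2]*1000).round(0))
m=(W[...,2]>.066)&(W[...,2]<.085)&(abs(W[...,0]-.471)<.05)&(abs(W[...,1]+.32)<.05)
v,u=np.where(m);print(m.sum(),u.min(),u.max(),v.min(),v.max());
a=snap('side');W=world(a);m=(W[...,2]>.066)&(W[...,2]<.085)&(abs(W[...,0]-.471)<.03)&(abs(W[...,1]+.32)<.03);print(m.sum(),rect(W,m))
c=cv2.resize(b[0][180:250,285:365],(800,700),interpolation=2)[:600];c=cv2.convertScaleAbs(c,alpha=2.5,beta=0);cv2.imwrite('pics/e.png',c)"
```

```text
[[ 43.  44.  45.  44.  44.  44.  44.  45.  46.  46.  45.  44.  44.  44.  44.  44.  44.  44.]
 [ 43.  44.  43.  45.  44.  46.  45.  46.  47.  48.  46.  45.  45.  45.  44.  43.  44.  44.]
 [ 44.  45.  44.  44.  51.  52.  52.  52.  51.  52.  52.  56.  49.  45.  45.  44.  44.  44.]
 [ 44.  45.  45.  53.  53.  51.  52.  53.  52.  52.  65.  69.  66.  57.  44.  44.  44.  44.]
 [ 44.  44.  52.  52.  51.  51.  53.  53.  53.  66.  76.  76.  76.  73.  51.  44.  44.  43.]
 [ 44.  45.  52.  52.  52.  52.  51.  51.  64.  75.  76.  78.  76.  77.  74.  45.  46.  45.]
 [ 45.  52.  52.  51.  52.  53.  52.  62.  74.  77.  77.  76.  77.  77.  51.  52.  45.  45.]
 [ 45.  52.  53.  51.  51.  54.  61.  74.  77.  77.  77.  78.  78.  51.  52.  52.  45.  43.]
 [ 45.  52.  52.  51.  89.  91.  89.  86.  86.  90.  90.  90.  52.  53.  52.  44.  46.  43.]
 [ 43.  45.  51.  52.  98.  97.  98.  95.  93.  97.  98.  97.  52.  52.  53.  44.  45.  44.]
 [ 45.  46.  44.  57. 104. 104. 105. 100. 100. 104. 105. 105.  51.  52.  46.  44.  44.  45.]
 [ 44.  43.  45.  68. 111. 110. 111. 108. 110. 112. 111. 110. 111.  45.  43.  43.  44.  44.]]
526 299 346 204 252
9 (array([ 466.2, -339.5]), 6.8, 2.3, -14.9)
```

View pics/e.png

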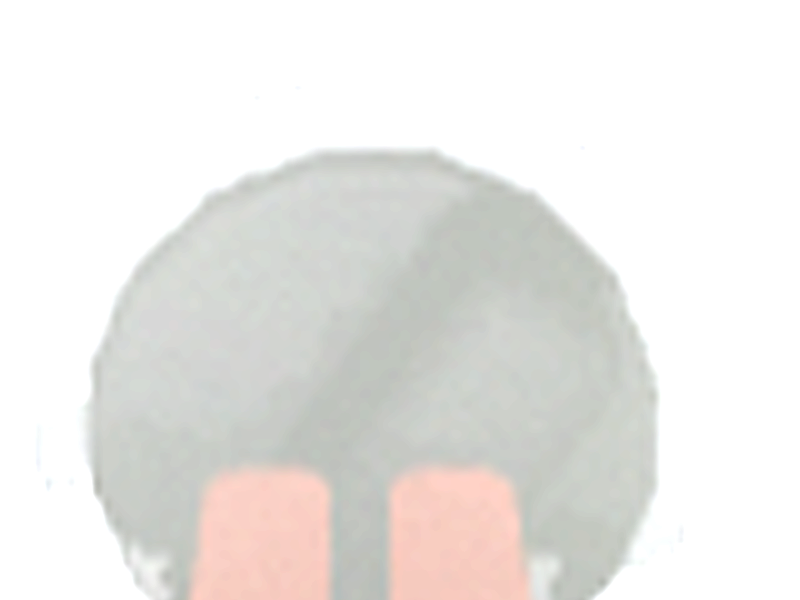

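```bash
python3 -c "
from h import *
s,R=st();b=snap('wrist');W=world(b)
for v in (222,225,228,231,235,240,250,260):
  for u in (311,331): print(v,u,((W[v,u]-s['position'])@R*1000).round(1),end=' ')
  print()"
```

```text
t 4.58 pos [ 0.4713 -0.3204  0.0567] x [-0.279  0.96  -0.   ] y [0.96  0.279 0.   ] F [-0.3  0.7  0.1] open 0.0005 g 0.0 j [-0.72  0.47  1.72  0.    0.95 -1.  ]
222 311 [ 2.8 -8.1  4.5] 222 331 [ 11.3   5.2 -20.1] 
225 311 [ 0.4 -8.1  4.7] 225 331 [  9.5   5.2 -20.7] 
228 311 [ 10.5  -7.  -28.8] 228 331 [ 10.4   4.9 -28.4] 
231 311 [ 10.8  -6.8 -34.5] 231 331 [ 10.9   4.7 -34.8] 
235 311 [ 10.8  -6.6 -40.6] 235 331 [ 10.3   4.5 -39.4] 
240 311 [ 10.6  -6.4 -47.2] 240 331 [ 10.8   4.2 -47.9] 
250 311 [ 10.6  -6.  -59.9] 250 331 [ 10.7   3.8 -60.1] 
260 311 [  33.    -4.1 -115.3] 260 331 [  32.9    1.6 -115.2]
```

The depth shows the shut finger ends about 27 mm above the reported TCP, so the fingers closed above the bar. I turn back, open and go lower in small steps, watching the force.

Emit:
apply_moves:
  targets:
    - [0,0,0,0.15,0.2]
    - [0,0,0,0.15,0.2]
    - [0,0,0,0.15,0.2]
    - [0,0,0,0.15,0.2]
    - [0,0,0,0,0.2]
    - [0,0,0,0,0.2]

```text
time: 5.38
position: [0.4712, -0.3203, 0.0565]
tcp_rot: [-2.54, -1.848, -0.0]
force: [-0.2, 0.0, -0.9]
opening: 0.035
grasp_force: 0.0
```

Emit:
apply_moves:
  targets:
    - [0,0,0.4,0,0.2]
    - [0,0,0.4,0,0.2]
    - [0,0,0,0,0.2]

```text
time: 5.75
position: [0.4708, -0.32, 0.0479]
tcp_rot: [-2.541, -1.845, 0.0]
force: [0.1, -0.4, 0.1]
opening: 0.0351
grasp_force: 0.0
```

```bash
python3 -c "
from h import *
go(.471,-.3205,.040,72);s,R=st();b=snap('wrist','f.png');W=world(b)
T=(W-s['position'])@R*1000
m=(T[...,2]<-8)&(T[...,2]>-75)&(abs(T[...,0])<14)&(W[...,2]>.084)
print(m.sum(),np.nanmin(T[m],0),np.nanmax(T[m],0))
for sg in (1,-1):
  k=m&(sg*T[...,1]>15);print(k.sum(), np.nanmin(T[k],0).round(1),np.nanmax(T[k],0).round(1))"
```

```text
t 5.75 pos [ 0.4708 -0.32    0.0479] x [0.309 0.951 0.001] y [ 0.951 -0.309 -0.001] F [ 0.1 -0.4  0.1] open 0.0351 g 0.0 j [-0.72  0.49  1.73  0.    0.93 -0.4 ]
yaw 71.97 shift cm [-0.05  0.03  0.79] turn -0.001 j6 after -0.4
t 5.75 pos [ 0.4708 -0.32    0.0479] x [0.309 0.951 0.001] y [ 0.951 -0.309 -0.001] F [ 0.1 -0.4  0.1] open 0.0351 g 0.0 j [-0.72  0.49  1.73  0.    0.93 -0.4 ]
1866 [-11.13212567 -29.61585283 -74.99624019] [ 10.9643231   27.91531548 -36.10702113]
931 [-10.9  16.5 -75. ] [ 10.9  27.9 -36.2]
935 [-11.1 -29.6 -75. ] [ 11.  -18.3 -36.1]
```

View pics/f.png

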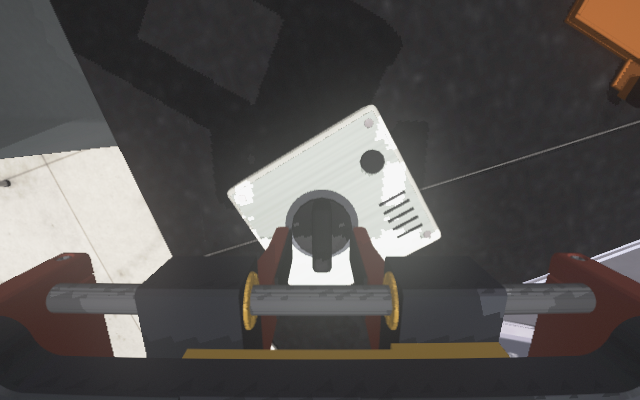

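Emit:
apply_moves:
  targets:
    - [0,0,0.4,0,0.2]
    - [0,0,0.4,0,0.2]
    - [0,0,0,0,0.2]

```text
time: 6.18
position: [0.4709, -0.32, 0.04]
tcp_rot: [-2.542, -1.845, 0.0]
force: [-0.5, 0.5, 0.1]
opening: 0.0354
grasp_force: 0.0
```

```bash
python3 -c "
from h import *
s,R=st();b=snap('wrist');W=world(b)
T=(W-s['position'])@R*1000
for v in range(212,244,3):
  print(v,T[v,280].round(1),T[v,363].round(1), W[v,280,2].round(3))"
```

```text
t 6.17 pos [ 0.4709 -0.32    0.04  ] x [0.31  0.951 0.   ] y [ 0.951 -0.31  -0.001] F [-0.5  0.5  0.1] open 0.0354 g 0.0 j [-0.72  0.5   1.73  0.    0.91 -0.4 ]
212 [ 12.  -28.3  -3.5] [12.  28.  -3.5] 0.044
215 [  9.9 -28.3  -3.7] [10.1 28.  -4.2] 0.044
218 [  7.7 -28.4  -3.6] [ 7.9 28.1 -4.1] 0.044
221 [  5.6 -28.5  -3.7] [ 5.5 28.3 -3.3] 0.044
224 [  3.3 -28.6  -3.3] [ 3.4 28.3 -3.5] 0.043
227 [  9.9 -25.2 -27.2] [ 1.7 28.2 -4.9] 0.067
230 [  9.7 -24.5 -31.9] [  9.9  23.9 -32.3] 0.072
233 [ 10.4 -23.6 -38.5] [  9.9  23.2 -37.1] 0.079
236 [  9.7 -23.3 -41.1] [ 10.1  22.5 -42.1] 0.081
239 [ 10.3 -22.5 -46.9] [ 10.4  21.8 -47.1] 0.087
242 [ 10.1 -22.  -50.5] [  9.7  21.5 -49.5] 0.09
```

So the real fingertips are about 26.5 mm above the reported TCP (finger faces end at tool z ≈ -26), and I'll use that offset throughout. Now lower and close.

Emit:
apply_moves:
  targets:
    - [0,0,0.4,0,0.2]
    - [0,0,0.4,0,0.2]
    - [0,0,0,0,1]
    - [0,0,0,0,1]
    - [0,0,0,0,1]
    - [0,0,0,0,1]

```text
time: 6.98
position: [0.4714, -0.3204, 0.0325]
tcp_rot: [2.542, 1.845, 0.0]
force: [1.4, -1.1, -0.4]
opening: 0.0119
grasp_force: 30.0
```

Emit:
apply_moves:
  targets:
    - [0,0,0,-0.1,1]
    - [0,0,0,-0.1,1]
    - [0,0,0,-0.1,1]
    - [0,0,0,-0.1,1]

```text
time: 7.48
position: [0.472, -0.3205, 0.0326]
tcp_rot: [2.121, 2.315, 0.001]
force: [2.0, 0.2, -2.1]
opening: 0.0115
grasp_force: 30.1
```

```bash
python3 -c "
from h import *
go(.471,-.3205,.0315);print(ctrl.get_state()['moment'])"
```

```text
t 7.47 pos [ 0.472  -0.3205  0.0326] x [-0.087  0.996 -0.   ] y [0.996 0.087 0.001] F [ 2.   0.2 -2.1] open 0.0115 g 30.1 j [-0.72  0.51  1.74  0.    0.9  -0.81]
yaw 95.01 shift cm [ 0.01 -0.1   0.11] turn 0 j6 after -0.81
[-0.09823871 -0.48035308 -0.44102125]
```

Emit:
apply_moves:
  targets:
    - [0,0,0,-0.06,1]
    - [0,0,0,-0.06,1]
    - [0,0,0,-0.06,1]
    - [0,0,0,0,1]

```text
time: 7.98
position: [0.4723, -0.3204, 0.0326]
tcp_rot: [1.908, 2.493, 0.001]
force: [5.3, 0.5, -2.7]
opening: 0.0119
grasp_force: 30.0
```

```bash
python3 -c "
from h import *
go(.471,-.3205,.0315);print(ctrl.get_state()['moment'])
b=snap('wrist');W=world(b);m=(W[...,2]>.066)&(W[...,2]<.08)&(abs(W[...,0]-.471)<.03)&(abs(W[...,1]+.32)<.03);print(m.sum(),rect(W,m))
cv2.imwrite('pics/g.png',cv2.resize(b[0][170:260,260:380],(640,480)))"
```

```text
t 7.97 pos [ 0.4723 -0.3204  0.0326] x [-0.261  0.965 -0.001] y [0.965 0.261 0.002] F [ 5.3  0.5 -2.7] open 0.0119 g 30.0 j [-0.72  0.51  1.74  0.    0.89 -0.98]
yaw 105.14 shift cm [ 0.03 -0.13  0.11] turn 0 j6 after -0.98
[ 0.12300402 -0.85648917  0.06639991]
1840 (array([ 472.8, -317.4]), 40.8, 28.0, -56.3)
```

View pics/g.png

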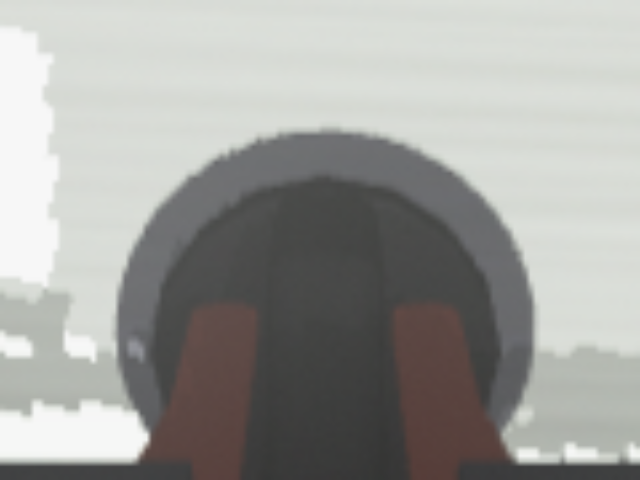

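The bar turns with the gripper. I continue in small steps, watching for the stop.

Emit:
apply_moves:
  targets:
    - [0,-0.1,0,-0.06,1]
    - [0,0,0,-0.06,1]
    - [0,0,0,-0.06,1]
    - [0,0,0,-0.06,1]
    - [0,0,0,0,1]

```text
time: 8.65
position: [0.4726, -0.3203, 0.0325]
tcp_rot: [1.597, 2.702, 0.003]
force: [9.3, 3.2, -6.1]
opening: 0.0117
grasp_force: 30.0
```

```bash
python3 -c "
from h import *
go(.471,-.3205,.0315);print(ctrl.get_state()['moment'])"
```

```text
t 8.65 pos [ 0.4726 -0.3203  0.0325] x [-0.482  0.876 -0.002] y [0.876 0.482 0.004] F [ 9.3  3.2 -6.1] open 0.0117 g 30.0 j [-0.72  0.51  1.74  0.    0.89 -1.22]
yaw 118.83 shift cm [ 0.06 -0.15  0.1 ] turn 0 j6 after -1.22
[ 0.6521783  -1.71278502 -0.08422182]
```

Emit:
apply_moves:
  targets:
    - [0,0,0,-0.06,1]
    - [0,0,0,-0.06,1]
    - [0,0,0,-0.06,1]
    - [0,0,0,0,1]

```text
time: 9.15
position: [0.4729, -0.3202, 0.0326]
tcp_rot: [1.347, 2.834, 0.003]
force: [10.4, 4.6, -5.5]
opening: 0.0115
grasp_force: 30.0
```

```bash
python3 -c "
from h import *
go(.471,-.3205,.0315);print(ctrl.get_state()['moment'])"
```

```text
t 9.15 pos [ 0.4729 -0.3202  0.0326] x [-0.632  0.775 -0.002] y [0.775 0.632 0.004] F [10.4  4.6 -5.5] open 0.0115 g 30.0 j [-0.72  0.51  1.74  0.    0.89 -1.4 ]
yaw 129.17 shift cm [ 0.09 -0.17  0.11] turn 0 j6 after -1.4
[ 0.7697076  -1.93099426  0.22701849]
```

Emit:
apply_moves:
  targets:
    - [0,0.08,0,-0.06,1]
    - [0,0,0,-0.06,1]
    - [0,0,0,-0.06,1]
    - [0,0,0,0,1]

```text
time: 9.65
position: [0.4731, -0.3199, 0.0326]
tcp_rot: [1.087, 2.944, 0.002]
force: [8.5, 1.9, -4.1]
opening: 0.0119
grasp_force: 30.0
```

```bash
python3 -c "
from h import *
go(.471,-.3205,.0315);print(ctrl.get_state()['moment'])"
```

```text
t 9.65 pos [ 0.4731 -0.3199  0.0326] x [-0.76   0.65  -0.003] y [0.65  0.76  0.002] F [ 8.5  1.9 -4.1] open 0.0119 g 30.0 j [-0.72  0.51  1.74  0.    0.89 -1.58]
yaw 139.47 shift cm [ 0.12 -0.18  0.11] turn 0 j6 after -1.58
[ 0.55016484 -1.61624997 -0.10707715]
```

Emit:
apply_moves:
  targets:
    - [0,0,0,-0.06,1]
    - [0,0,0,-0.06,1]
    - [0,0,0,-0.06,1]
    - [0,0,0,0,1]

```text
time: 10.15
position: [0.4732, -0.3197, 0.0326]
tcp_rot: [0.817, 3.03, 0.002]
force: [10.3, 4.0, -4.3]
opening: 0.0117
grasp_force: 30.0
```

```bash
python3 -c "
from h import *
go(.471,-.3205,.0315);print(ctrl.get_state()['moment'])"
```

```text
t 10.15 pos [ 0.4732 -0.3197  0.0326] x [-0.864  0.503 -0.003] y [0.503 0.864 0.002] F [10.3  4.  -4.3] open 0.0117 g 30.0 j [-0.72  0.51  1.74  0.    0.89 -1.76]
yaw 149.8 shift cm [ 0.15 -0.18  0.11] turn 0 j6 after -1.76
[ 0.70996578 -1.7726785   0.2376786 ]
```

Emit:
apply_moves:
  targets:
    - [0,0,0,-0.06,1]
    - [0,0,0,-0.06,1]
    - [0,0,0,-0.06,1]
    - [0,0,0,0,1]

```text
time: 10.65
position: [0.4723, -0.3191, 0.0327]
tcp_rot: [0.543, 3.092, 0.003]
force: [7.0, 4.7, -0.7]
opening: 0.0117
grasp_force: 29.9
```

```bash
python3 -c "
from h import *
go(.471,-.3205,.0315);print(ctrl.get_state()['moment'])"
```

```text
t 10.65 pos [ 0.4723 -0.3191  0.0327] x [-0.94   0.34  -0.002] y [0.34  0.94  0.002] F [ 7.   4.7 -0.7] open 0.0117 g 29.9 j [-0.72  0.51  1.74  0.    0.9  -1.94]
yaw 160.1 shift cm [ 0.07 -0.18  0.12] turn 0 j6 after -1.94
[ 0.79813843 -1.35918413 -0.0787357 ]
```

Emit:
apply_moves:
  targets:
    - [0,0,0,-0.06,1]
    - [0,0,0,-0.06,1]
    - [0,0,0,-0.06,1]
    - [0,0,0,0,1]

```text
time: 11.15
position: [0.4723, -0.3189, 0.0327]
tcp_rot: [0.262, 3.129, 0.003]
force: [7.1, 5.9, -1.1]
opening: 0.0118
grasp_force: 30.0
```

```bash
python3 -c "
from h import *
go(.471,-.3205,.0315);print(ctrl.get_state()['moment'])"
```

```text
t 11.15 pos [ 0.4723 -0.3189  0.0327] x [-0.986  0.166 -0.002] y [0.166 0.986 0.002] F [ 7.1  5.9 -1.1] open 0.0118 g 30.0 j [-0.72  0.51  1.74  0.    0.9  -2.12]
yaw 170.44 shift cm [ 0.1  -0.17  0.12] turn 0 j6 after -2.12
[ 0.92929527 -1.40293128  0.24873703]
```

Emit:
apply_moves:
  targets:
    - [0,-0.08,0,-0.06,1]
    - [0,0,0,-0.06,1]
    - [0,0,0,-0.06,1]
    - [0,0,0,0,1]

```text
time: 11.65
position: [0.4722, -0.3189, 0.0327]
tcp_rot: [-0.019, 3.139, 0.004]
force: [8.3, 7.6, -0.9]
opening: 0.0119
grasp_force: 29.9
```

```bash
python3 -c "
from h import *
go(.471,-.3205,.0315);print(ctrl.get_state()['moment'])"
```

```text
t 11.65 pos [ 0.4722 -0.3189  0.0327] x [-1.    -0.012 -0.002] y [-0.012  1.     0.003] F [ 8.3  7.6 -0.9] open 0.0119 g 29.9 j [-0.72  0.51  1.74  0.    0.9  -2.3 ]
yaw -179.29 shift cm [ 0.13 -0.16  0.12] turn 0 j6 after -2.3
[ 1.38476834 -1.56602287 -0.09630929]
```

Emit:
apply_moves:
  targets:
    - [0,0,0,-0.06,1]
    - [0,0,0,-0.06,1]
    - [0,0,0,-0.06,1]
    - [0,0,0,0,1]

```text
time: 12.15
position: [0.4722, -0.3188, 0.0327]
tcp_rot: [-0.302, 3.125, 0.004]
force: [8.5, 8.2, 0.7]
opening: 0.0116
grasp_force: 30.0
```

```bash
python3 -c "
from h import *
go(.471,-.3205,.0315);print(ctrl.get_state()['moment'])
b=snap('wrist','k.png')
cv2.imwrite('pics/k.png',cv2.resize(b[0][170:260,260:380],(640,480)))"
```

```text
t 12.15 pos [ 0.4722 -0.3188  0.0327] x [-0.981 -0.192 -0.003] y [-0.192  0.981  0.002] F [8.5 8.2 0.7] open 0.0116 g 30.0 j [-0.72  0.51  1.74  0.    0.9  -2.48]
yaw -168.94 shift cm [ 0.15 -0.14  0.12] turn 0 j6 after -2.48
[ 1.52435767 -1.60517975  0.25155009]
```

View pics/k.png

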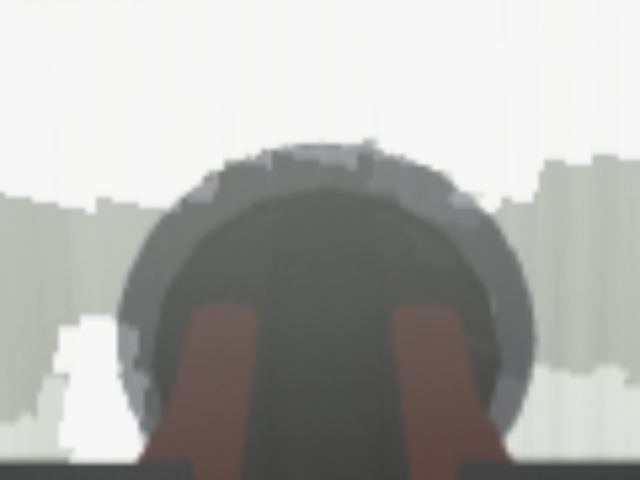

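Still upright in the grip, with no slip. Continue.

Emit:
apply_moves:
  targets:
    - [0,0,0,-0.05,1]
    - [0,0,0,-0.05,1]
    - [0,0,0,0,1]

```text
time: 12.58
position: [0.4722, -0.3188, 0.0327]
tcp_rot: [-0.454, 3.106, 0.004]
force: [7.5, 7.8, 0.7]
opening: 0.0125
grasp_force: 31.2
```

```bash
python3 -c "
from h import *
go(.471,-.3205,.0315);print(ctrl.get_state()['moment'])"
```

```text
t 12.57 pos [ 0.4722 -0.3188  0.0327] x [-0.958 -0.286 -0.003] y [-0.286  0.958  0.002] F [7.5 7.8 0.7] open 0.0125 g 31.2 j [-0.72  0.51  1.74  0.01  0.9  -2.58]
yaw -163.35 shift cm [ 0.16 -0.13  0.12] turn 0 j6 after -2.58
[ 1.45562538 -1.48813887 -0.70325729]
```

Emit:
apply_moves:
  targets:
    - [0,0,0,-0.05,1]
    - [0,0,0,-0.05,1]
    - [0,0,0,0,1]

```text
time: 12.95
position: [0.4715, -0.3189, 0.0326]
tcp_rot: [-0.609, 3.08, 0.004]
force: [5.5, 6.9, 1.7]
opening: 0.0133
grasp_force: 32.5
```

```bash
python3 -c "
from h import *
go(.471,-.3205,.0315);print(ctrl.get_state()['moment'])"
```

```text
t 12.95 pos [ 0.4715 -0.3189  0.0326] x [-0.925 -0.381 -0.003] y [-0.381  0.925  0.002] F [5.5 6.9 1.7] open 0.0133 g 32.5 j [-0.72  0.51  1.74  0.    0.9  -2.68]
yaw -157.62 shift cm [ 0.11 -0.12  0.11] turn 0 j6 after -2.68
[ 1.24571284 -1.24014541 -0.76853624]
```

Emit:
apply_moves:
  targets:
    - [0,0,0,-0.05,1]
    - [0,0,0,-0.05,1]
    - [0,0,0,-0.05,1]
    - [0,0,0,0,1]

```text
time: 13.45
position: [0.4704, -0.3192, 0.0326]
tcp_rot: [-0.839, 3.027, 0.004]
force: [1.6, 5.6, 2.5]
opening: 0.0163
grasp_force: 34.0
```

```bash
python3 -c "
from h import *
go(.471,-.3205,.0315);print(ctrl.get_state()['moment'])"
```

```text
t 13.45 pos [ 0.4704 -0.3192  0.0326] x [-0.857 -0.515 -0.001] y [-0.515  0.857  0.003] F [1.6 5.6 2.5] open 0.0163 g 34.0 j [-0.72  0.51  1.74  0.    0.9  -2.83]
yaw -149.01 shift cm [ 0.01 -0.14  0.11] turn 0 j6 after -2.83
[ 0.99785846 -0.6227566  -0.88447267]
```

The end stop is at yaw ≈ 192°: the moment jumped and the bar twisted the jaws open. I turn back to 192°, release and rise.

Emit:
apply_moves:
  targets:
    - [0,0,0,0.08,1]
    - [0,0,0,0.08,1]
    - [0,0,0,0.08,1]
    - [0,0,0,0.09,1]
    - [0,0,0,0,0.2]
    - [0,0,0,0,0.2]
    - [0,0,0,0,0.2]

```text
time: 14.32
position: [0.4707, -0.3211, 0.0325]
tcp_rot: [0.337, -3.123, 0.0]
force: [0.2, 0.1, 0.1]
opening: 0.0343
grasp_force: 0.0
```

Emit:
apply_moves:
  targets:
    - [0,0,-3,0,0.2]
    - [0,0,-3,0,0.2]
    - [0,0,-3,0,0]
    - [0,0,-3,0,0]
    - [0,0,0,0,0]

```text
time: 14.95
position: [0.4722, -0.3223, 0.1547]
tcp_rot: [-0.336, 3.12, -0.006]
force: [0.1, -0.0, -0.0]
opening: 0.044
grasp_force: 0.0
```

```bash
python3 - <<'E'
from h import *
S=snap("wrist");W=world(S)
m=(W[...,2]>.070)&(W[...,2]<.085)&(abs(W[...,0]-.471)<.035)&(abs(W[...,1]+.32)<.035)
print("sel",rect(W,m),m.sum())
S=snap("scene","l.png");W=world(S);p=S[0];g=p.astype(int).min(2)
for n,(x,y) in dict(bA=(.443,.273),bB=(.422,.14),bC=(.431,.04),bD=(.447,-.087)).items():
    m=(abs(W[...,0]-x)<.09)&(abs(W[...,1]-y)<.07)&(g>120)&(W[...,2]<.02)&(W[...,0]<.52)
    k,l,q,_=cv2.connectedComponentsWithStats(m.astype(np.uint8))
    if k>1:i=1+np.argmax(q[1:,4]);print(n,rect(W,l==i),q[i,4])
m=(W[...,2]>.026)&(W[...,2]<.060)&(abs(W[...,0]-.616)<.13)&(abs(W[...,1]-.031)<.22)
k,l,q,_=cv2.connectedComponentsWithStats(m.astype(np.uint8));i=1+np.argmax(q[1:,4]);print("hot",rect(W,l==i))
m=(W[...,2]>.065)&(W[...,2]<.09)&(abs(W[...,0]-.54)<.03)&(abs(W[...,1]+.04)<.04);print("grip",rect(W,m),m.sum())
go(.541,-.0415,.12,0)
E
```

```text
sel (array([ 470.6, -319.4]), 41.5, 10.9, 12.3) 501
bA (array([363.2, 311.5]), 62.2, 5.1, -88.4) 186
bC (array([361.1,  13.2]), 86.2, 39.0, -89.9) 445
bD (array([368., -87.]), 139.8, 22.6, -89.5) 1194
hot (array([612. , 180.8]), 171.1, 39.0, 2.1)
grip (array([0., 0.]), 0.0, 0.0, 0.0) 0
t 15.05 pos [ 0.4705 -0.3207  0.152 ] x [-0.977 -0.213  0.   ] y [-0.213  0.977  0.   ] F [-0.7 -0.7  0. ] open 0.0439 g 0.0 j [-0.72  0.36  1.63 -0.    1.16 -2.5 ]
yaw -167.71 shift cm [-12.83  25.78   3.2 ] turn -2.927 j6 after -5.43
```

View pics/l.png

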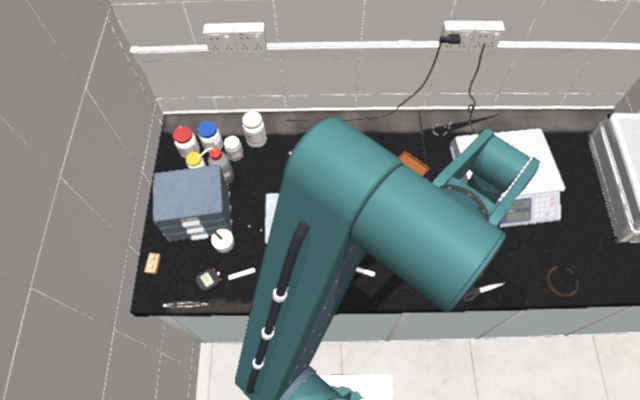

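The selector bar now lies at 192.3°, square with the regulator: off. The scene view is blocked by the arm; stopwatch, weight and bars look unchanged where visible. Next, the tray grip.

Emit:
apply_moves:
  targets:
    - [-2.1,4.3,0,0.18,-0.1]
    - [-1.3,4.6,0,0.18,-0.1]
    - [-0.5,4.7,0,0.18,-0.1]
    - [0.4,4.7,0,0.18,-0.1]
    - [1.2,4.6,0,0.18,-0.1]
    - [1.8,4.2,0,0.18,-0.1]
    - [0,0,0,0.185,-0.1]
    - [0,0,0,0.185,-0.1]

```text
time: 16.05
position: [0.5398, -0.0453, 0.1505]
tcp_rot: [-1.823, -2.554, 0.002]
force: [0.2, 0.3, 0.6]
opening: 0.0481
grasp_force: 0.0
```

Emit:
apply_moves:
  targets:
    - [0,0,0,0.185,-0.1]
    - [0,0,0,0.185,-0.1]
    - [0,0,0,0.185,-0.1]
    - [0,0,0,0.185,-0.1]
    - [0,0,0,0.185,-0.1]
    - [0,0,0,0.185,-0.1]
    - [0,0,0,0.185,-0.1]
    - [0,0,0,0.185,-0.1]

```text
time: 17.05
position: [0.5397, -0.0462, 0.1506]
tcp_rot: [-3.071, -0.654, 0.005]
force: [0.1, 0.8, 0.6]
opening: 0.0483
grasp_force: 0.0
```

```bash
cat >> h.py <<'E'
def findgrip(S,W,x,y,r=.045):
    m=(W[...,2]>.069)&(W[...,2]<.084)&(abs(W[...,0]-x)<r)&(abs(W[...,1]-y)<r);return rect(W,m),int(m.sum())
def lines(S,W,m):
    return rect(W,m)
def traymask(S,W):
    "tray floor+rim pixels, by colour: warm pale vs. hotplate's bluish grey"
    p=S[0].astype(int);return (W[...,2]>.026)&(W[...,2]<.052)&(p[...,0]-p[...,2]<0)
E
python3 - <<'E'
from h import *
go(.541,-.042,.10,1.6)
S=snap("wrist","m.png");W=world(S)
print("grip",findgrip(S,W,.541,-.042))
m=traymask(S,W)&(abs(W[...,0]-.61)<.1)&(abs(W[...,1]+.04)<.11)
k,l,q,_=cv2.connectedComponentsWithStats(m.astype(np.uint8));i=1+np.argmax(q[1:,4]);print("tray",rect(W,l==i),q[i,4])
print("bgr tray",S[0][tuple(np.int32(pix(S,[.60,0,.036])[0][::-1]))],"hot",S[0][tuple(np.int32(pix(S,[.60,.1,.033])[0][::-1]))])
E
```

```text
t 17.05 pos [ 0.5397 -0.0462  0.1506] x [ 0.913  0.408 -0.003] y [ 0.408 -0.913 -0.002] F [0.1 0.8 0.6] open 0.0483 g 0.0 j [-0.21  0.32  1.69  0.    1.14  0.94]
yaw 24.05 shift cm [ 0.3  -0.32  5.06] turn 0.392 j6 after 1.33
grip ((array([541.3, -40.9]), 29.7, 14.1, 3.8), 453)
tray (array([600.1, -24.9]), 173.6, 127.7, -86.3) 15634
bgr tray [166 166 172] hot [133 132 127]
```

View pics/m.png

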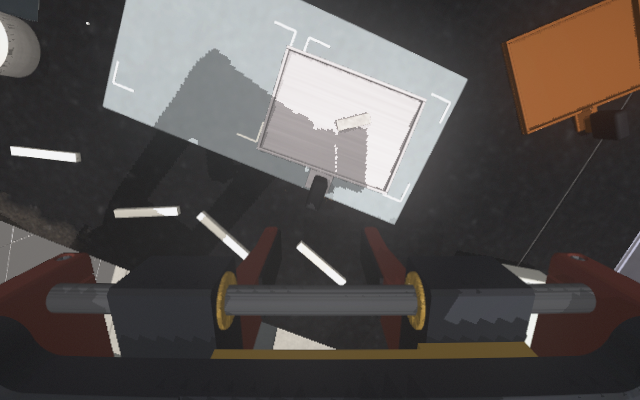

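The wrist view shows the tray (corners about (288,47), (424,98), (383,192), (262,150)), the shim at (352,122), the grip at (318,190), and four bars at (45,154), (147,212), (223,235) and (321,263).

```bash
cat >> h.py <<'E'
def ray(S,uv,z):
    p,d,K,D,M=S;q=cv2.undistortPoints(np.array(uv,np.float32).reshape(-1,1,2),K,D).reshape(-1,2)
    v=np.c_[q,np.ones(len(q))]@M[:3,:3].T;o=M[:3,3];return o+v*((z-o[2])/v[:,2])[:,None]
E
python3 - <<'E'
from h import *
go(.5413,-.0411,.10,3.5)
S=snap("wrist");W=world(S)
print("tray corners",(ray(S,[(288,47),(424,98),(383,192),(262,150)],.042)*1000).round(1)[:,:2].tolist())
print("hot corners",(ray(S,[(467,80),(393,223),(104,105)],.032)*1000).round(1)[:,:2].tolist())
for n in ("wrist","side"):
    S=snap(n);W=world(S);m=(W[...,2]>.028)&(W[...,2]<.048)&(abs(W[...,0]-.616)<.12)&(abs(W[...,1]-.031)<.2)
    k,l,q,_=cv2.connectedComponentsWithStats(m.astype(np.uint8));i=1+np.argmax(q[1:,4]);print("hot",n,rect(W,l==i))
    m=l==i
    for nm,ax,s in (("-y",1,0),("+x",0,1),("-x",0,0)):
        pass
g=snap("side");print("grip side",findgrip(g,world(g),.541,-.041))
E
```

```text
t 17.1 pos [ 0.5397 -0.0462  0.1506] x [ 0.916  0.401 -0.003] y [ 0.401 -0.916 -0.002] F [ 0.1 -0.5  0.7] open 0.0478 g 0.0 j [-0.21  0.32  1.69  0.    1.13  0.95]
yaw 23.63 shift cm [ 0.36 -0.39  5.06] turn 0.351 j6 after 1.3
tray corners [[655.9, 38.3], [667.5, -101.8], [566.0, -107.7], [555.6, 26.4]]
hot corners [[702.7, -136.2], [537.0, -137.5], [531.7, 195.9]]
hot wrist (array([616.4,  31.8]), 341.2, 171.0, -88.6)
hot side (array([614.8,  31.6]), 341.3, 175.3, -88.6)
grip side ((array([540.6, -42.5]), 28.2, 14.2, 7.2), 63)
```

Emit:
apply_moves:
  targets:
    - [0.36,-0.4,0,0,-0.1]
    - [0,0,0,0.17,-0.1]
    - [0,0,0,0.17,-0.1]
    - [0,0,2.5,0,-0.1]
    - [0,0,2.5,0,-0.1]
    - [0,0,1.5,0,-0.1]
    - [0,0,0,0,-0.1]

```text
time: 18.18
position: [0.5418, -0.0409, 0.0865]
tcp_rot: [-3.138, -0.136, 0.003]
force: [0.8, 0.2, 0.6]
opening: 0.0481
grasp_force: 0.0
```

```bash
python3 - <<'E'
from h import *
go(.5411,-.0413,.0265,4.2)
E
```

```text
t 18.18 pos [ 0.5418 -0.0409  0.0865] x [ 0.996  0.086 -0.002] y [ 0.086 -0.996 -0.001] F [0.8 0.2 0.6] open 0.0481 g 0.0 j [-0.2   0.4   1.75  0.    0.99  1.28]
yaw 4.95 shift cm [-0.06  0.04  6.  ] turn 0.013 j6 after 1.29
```

Emit:
apply_moves:
  targets:
    - [-0.05,0.05,3,0.013,-0.1]
    - [0,0,2,0,-0.1]
    - [0,0,1,0,-0.1]
    - [0,0,0,0,1]
    - [0,0,0,0,1]
    - [0,0,0,0,1]
    - [0,0,0,0,1]

```text
time: 19.05
position: [0.5426, -0.0417, 0.0281]
tcp_rot: [-3.139, -0.114, -0.002]
force: [-0.4, 1.1, 3.2]
opening: 0.0137
grasp_force: 30.0
```

```bash
python3 - <<'E'
from h import *
s,R=st();g=snap("side");W=world(g);print("grip side",findgrip(g,W,.541,-.041))
go(.5443,.1148,s["position"][2],1.4)
E
```

```text
t 19.05 pos [ 0.5426 -0.0417  0.0281] x [0.997 0.073 0.001] y [ 0.073 -0.997 -0.   ] F [-0.4  1.1  3.2] open 0.0137 g 30.0 j [-0.2   0.49  1.8   0.    0.85  1.29]
grip side ((array([533.5, -45.6]), 33.6, 14.2, -62.2), 47)
t 19.1 pos [ 0.5426 -0.0417  0.0281] x [0.997 0.073 0.001] y [ 0.073 -0.997 -0.   ] F [-0.4  1.4  4.5] open 0.0136 g 30.0 j [-0.2   0.49  1.8   0.    0.85  1.29]
yaw 4.17 shift cm [  1.31 -15.6    0.  ] turn 0.048 j6 after 1.34
```

Emit:
apply_moves:
  targets:
    - [0.09,-0.5,0,0,1]
    - [0.09,-1.0,0,0,1]
    - [0.09,-1.0,0,0,1]
    - [0.09,-1.0,0,0,1]
    - [0.09,-1.0,0,0,1]
    - [0.09,-1.0,0,0,1]
    - [0.09,-1.0,0,0,1]
    - [0.09,-1.0,0,0,1]

```text
time: 20.1
position: [0.5449, 0.0336, 0.0281]
tcp_rot: [3.139, 0.115, 0.003]
force: [1.3, -5.2, 5.7]
opening: 0.0138
grasp_force: 30.0
```

Emit:
apply_moves:
  targets:
    - [0.09,-1.0,0,0.006,1]
    - [0.09,-1.0,0,0.006,1]
    - [0.09,-1.0,0,0.006,1]
    - [0.09,-1.0,0,0.006,1]
    - [0.09,-1.0,0,0.006,1]
    - [0.09,-1.0,0,0.006,1]
    - [0.05,-0.6,0,0.006,1]
    - [0,0,0,0.006,1]

```text
time: 21.1
position: [0.5468, 0.1006, 0.0281]
tcp_rot: [-3.141, -0.04, -0.002]
force: [-0.3, -0.4, 6.7]
opening: 0.014
grasp_force: 29.9
```

```bash
python3 - <<'E'
from h import *
s,R=st()
go(.5458,.1148,s["position"][2],1.4)
S=snap("side");W=world(S)
m=traymask(S,W)&(abs(W[...,0]-.61)<.12)&(abs(W[...,1]-.116)<.12)
k,l,q,_=cv2.connectedComponentsWithStats(m.astype(np.uint8));i=1+np.argmax(q[1:,4]);print("tray",rect(W,l==i),q[i,4],np.nanmedian(W[...,2][l==i]))
E
```

```text
t 21.1 pos [0.5468 0.1006 0.0281] x [1.    0.025 0.001] y [ 0.025 -1.    -0.   ] F [-0.3 -0.4  6.7] open 0.014 g 29.9 j [0.06 0.5  1.77 0.   0.87 1.6 ]
t 21.1 pos [0.5468 0.1006 0.0281] x [1.    0.025 0.001] y [ 0.025 -1.    -0.   ] F [-0.3 -0.4  6.7] open 0.014 g 29.9 j [0.06 0.5  1.77 0.   0.87 1.6 ]
yaw 1.45 shift cm [-0.06 -1.43  0.  ] turn 0.001 j6 after 1.6
tray (array([601.7, 100.2]), 147.1, 132.3, -86.9) 847 0.03494970204928671
```

Emit:
apply_moves:
  targets:
    - [-0.03,-0.7,0,0,1]
    - [-0.03,-0.7,0,0,1]
    - [0,0,0,0,1]
    - [0,0,0,0,1]

```text
time: 21.65
position: [0.5459, 0.1146, 0.0281]
tcp_rot: [-3.141, -0.039, -0.003]
force: [0.7, 0.1, 6.0]
opening: 0.0138
grasp_force: 30.0
```

Emit:
apply_moves:
  targets:
    - [0,0,0,0,-0.2]
    - [0,0,0,0,-0.2]
    - [0,0,0,0,-0.2]
    - [0,0,-4,0,-0.2]
    - [0,0,-5,0,-0.2]
    - [0,0,-5,0,-0.2]
    - [0,0,0,0,-0.2]

```text
time: 22.52
position: [0.5484, 0.1141, 0.1716]
tcp_rot: [-3.141, -0.039, -0.013]
force: [0.1, 0.2, -0.6]
opening: 0.0525
grasp_force: 0.0
```

```bash
python3 - <<'E'
from h import *
s,R=st()
S=snap("wrist","n.png");W=world(S)
print("grip",findgrip(S,W,.5443,.1148))
S2=snap("side","n2.png")
for S,n in ((S,"wrist"),(S2,"side")):
    W=world(S);c=topdown(S,.51,.72,-.01,.22,.042,.4)
    cv2.imwrite("pics/top_%s.png"%n,c);print(c.shape)
E
python3 - <<'E'
import sys;sys.path.insert(0,'.')
import cv2,numpy as np
a=cv2.imread('pics/n.png');o=a[0:300].copy();cv2.imwrite('pics/n_view.png',cv2.resize(a,(800,500)))
E
```

```text
t 22.52 pos [0.5484 0.1141 0.1716] x [1.    0.025 0.008] y [ 0.025 -1.    -0.001] F [ 0.1  0.2 -0.6] open 0.0525 g 0.0 j [0.08 0.32 1.63 0.   1.18 1.63]
grip ((array([544.9, 113.7]), 29.2, 12.5, 1.4), 371)
(525, 575, 3)
(525, 575, 3)
```

View pics/n_view.png

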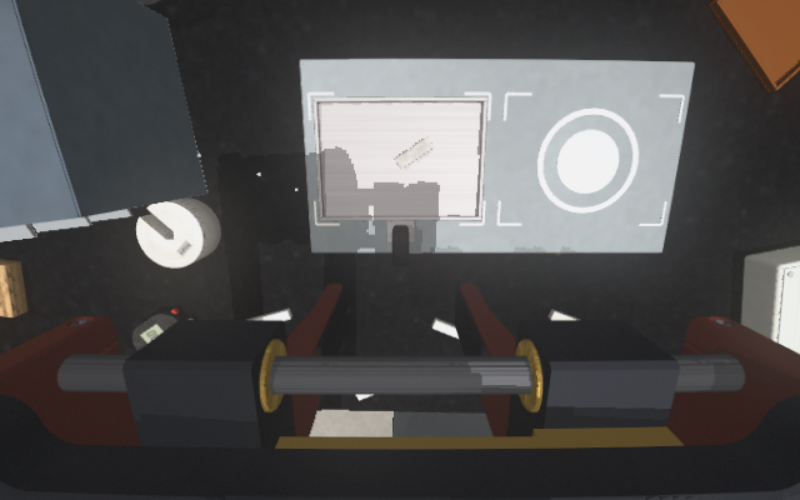

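The tray sits within the four loading corner marks with even margins: rim x 314–488 against marks 309–490, rim y 97–222 against marks 94–225. The shim is at about (414,153). Next I locate the shim.

```bash
cat >> h.py <<'E'
def tf(c,yaw,dx,dy):
    a=np.radians(yaw);return c[0]+dx*np.cos(a)-dy*np.sin(a),c[1]+dx*np.sin(a)+dy*np.cos(a)
LOAD=(.6143,.1165);HEAT=(.6185,-.0535);YAW=1.4
def inner(W,c=LOAD,hx=.046,hy=.066,lo=.0390,hi=.055):
    a=np.radians(YAW);dx=W[...,0]-c[0];dy=W[...,1]-c[1]
    ux=dx*np.cos(a)+dy*np.sin(a);uy=-dx*np.sin(a)+dy*np.cos(a)
    return (abs(ux)<hx)&(abs(uy)<hy)&(W[...,2]>lo)&(W[...,2]<hi)
def comps(W,m,n=60):
    k,l,q,_=cv2.connectedComponentsWithStats(cv2.morphologyEx(m.astype(np.uint8),cv2.MORPH_CLOSE,np.ones((3,3),np.uint8)))
    for i in range(1,k):
        if q[i,4]>n: print(rect(W,(l==i)&m),q[i,4],"z",np.nanmedian(W[...,2][l==i]).round(4))
E
python3 - <<'E'
from h import *
S=snap("wrist");W=world(S);comps(W,inner(W))
S=snap("wrist");W=world(S);comps(W,inner(W))
go(.61,.11,.12)
E
```

```text
(array([621.8, 104. ]), 33.9, 10.4, -55.6) 334 z 0.0426
(array([621.7, 104. ]), 34.2, 10.5, -55.5) 338 z 0.0425
t 22.73 pos [0.5438 0.1136 0.166 ] x [ 1.     0.025 -0.003] y [ 0.025 -1.     0.   ] F [-0.4 -0.7 -0.3] open 0.0528 g 0.0 j [0.08 0.33 1.64 0.   1.18 1.63]
yaw 1.42 shift cm [6.63 0.52 4.58] turn 0 j6 after 1.63
```

Emit:
apply_moves:
  targets:
    - [4.0,0.3,0,0,-0.2]
    - [3.8,0.5,0,0,-0.2]
    - [0,0,2,0.18,-0.2]
    - [0,0,2,0.18,-0.2]
    - [0,0,1,0.18,-0.2]
    - [0,0,0,0.18,-0.2]
    - [0,0,0,0.18,-0.2]
    - [0,0,0,0.095,-0.2]

```text
time: 23.72
position: [0.6217, 0.1075, 0.1151]
tcp_rot: [2.774, -1.47, -0.006]
force: [0.3, -0.4, 0.6]
opening: 0.0527
grasp_force: 0.0
```

```bash
python3 - <<'E'
from h import *
S=snap("wrist");W=world(S);comps(W,inner(W))
go(.6218,.104,.011,-55.6)
E
```

```text
(array([621.6, 103.8]), 33.4, 9.6, -56.0) 385 z 0.0426
t 23.77 pos [0.6217 0.1075 0.1152] x [ 0.559 -0.829 -0.002] y [-0.829 -0.559  0.004] F [0.5 0.4 0.2] open 0.0528 g 0.0 j [0.06 0.48 1.52 0.   1.14 2.61]
yaw -55.99 shift cm [ 0.32  0.15 10.42] turn -0.007 j6 after 2.6
```

Emit:
apply_moves:
  targets:
    - [0.3,0.15,4,0,-0.2]
    - [0,0,3,0,0.2]
    - [0,0,2,0,0.4]
    - [0,0,1,0,0.4]
    - [0,0,0,0,0.4]

```text
time: 24.4
position: [0.6227, 0.1043, 0.0162]
tcp_rot: [2.779, -1.463, -0.004]
force: [1.2, -0.3, 0.5]
opening: 0.0265
grasp_force: 0.0
```

```bash
python3 - <<'E'
from h import *
go(.6217,.1039,.011,-55.9)
E
```

```text
t 24.4 pos [0.6227 0.1043 0.0162] x [ 0.566 -0.825 -0.001] y [-0.825 -0.566  0.002] F [ 1.2 -0.3  0.5] open 0.0265 g 0.0 j [0.06 0.6  1.6  0.   0.94 2.6 ]
yaw -55.55 shift cm [-0.03  0.11  0.52] turn 0.006 j6 after 2.6
```

Emit:
apply_moves:
  targets:
    - [0,0.1,0.3,0,0.4]
    - [0,0,0.2,0,0.4]
    - [0,0,0,0,1]
    - [0,0,0,0,1]
    - [0,0,0,0,1]
    - [0,0,-2,0,1]
    - [0,0,-4,0,1]
    - [0,0,0,0,1]

```text
time: 25.4
position: [0.6258, 0.104, 0.0756]
tcp_rot: [-2.776, 1.463, -0.008]
force: [-0.5, 0.4, -0.5]
opening: 0.0101
grasp_force: 30.0
```

```bash
python3 - <<'E'
from h import *
go(.40,-.20,.08)
S=snap("side");W=world(S);m=(abs(W[...,0]-.4)<.06)&(abs(W[...,1]+.2)<.06);print("free?",np.nanmax(W[m],0),np.isnan(W[m]).mean())
E
```

```text
t 25.4 pos [0.6258 0.104  0.0756] x [ 0.565 -0.825  0.003] y [-0.825 -0.565 -0.005] F [-0.5  0.4 -0.5] open 0.0101 g 30.0 j [0.06 0.52 1.56 0.   1.05 2.6 ]
yaw -55.58 shift cm [12.32 35.8  -0.59] turn 0 j6 after 2.6
free? [ 0.45993411 -0.1400565   0.00472723] 0.0
```

Emit:
apply_moves:
  targets:
    - [0,0,-3,0,1]
    - [1.84,5.0,0,0,1]
    - [1.84,5.0,0,0,1]
    - [1.84,5.0,0,0,1]
    - [1.84,5.0,0,0,1]
    - [1.84,5.0,0,0,1]
    - [1.84,5.0,0,0,1]
    - [1.84,5.0,0,0,1]

```text
time: 26.45
position: [0.4051, -0.2009, 0.1014]
tcp_rot: [-2.779, 1.464, 0.003]
force: [0.4, -0.6, -0.9]
opening: 0.0094
grasp_force: 30.0
```

Emit:
apply_moves:
  targets:
    - [0,0,3,0,1]
    - [0,0,3,0,1]
    - [0,0,0,0,1]

```text
time: 26.82
position: [0.4043, -0.1987, 0.0402]
tcp_rot: [-2.778, 1.465, 0.01]
force: [-0.2, -0.5, -0.5]
opening: 0.0097
grasp_force: 30.0
```

```bash
python3 - <<'E'
from h import *
go(.41,-.20,-.022)
E
```

```text
t 26.82 pos [ 0.4043 -0.1987  0.0402] x [ 0.565 -0.825 -0.006] y [-0.825 -0.565  0.002] F [-0.2 -0.5 -0.5] open 0.0097 g 30.0 j [-0.61  0.37  1.99  0.    0.79  1.93]
yaw -55.63 shift cm [ 0.47 -0.41  6.21] turn 0 j6 after 1.93
```

Emit:
apply_moves:
  targets:
    - [0,0,3,0,1]
    - [0,0,2,0,1]
    - [0,0,0.6,0,1]
    - [0,0,0.3,0,1]
    - [0,0,0.2,0,1]
    - [0,0,0,0,1]

```text
time: 27.58
position: [0.4074, -0.2005, -0.0181]
tcp_rot: [2.779, -1.465, 0.001]
force: [0.4, 0.4, -0.2]
opening: 0.01
grasp_force: 30.0
```

```bash
python3 - <<'E'
from h import *
st()
E
```

```text
t 27.57 pos [ 0.4074 -0.2005 -0.0181] x [ 0.565 -0.825  0.001] y [-0.825 -0.565 -0.   ] F [ 0.4  0.4 -0.2] open 0.01 g 30.0 j [-0.61  0.48  2.03  0.    0.63  1.93]
```

Emit:
apply_moves:
  targets:
    - [0,0,0.2,0,1]
    - [0,0,0.2,0,1]
    - [0,0,0,0,1]

```text
time: 27.95
position: [0.4072, -0.2004, -0.0222]
tcp_rot: [-2.779, 1.465, -0.001]
force: [-0.8, 0.8, 4.9]
opening: 0.0097
grasp_force: 30.0
```

Emit:
apply_moves:
  targets:
    - [0,0,0.15,0,1]
    - [0,0,0,0,1]

```text
time: 28.2
position: [0.4072, -0.2004, -0.0224]
tcp_rot: [2.779, -1.465, 0.002]
force: [-3.0, 2.5, 26.1]
opening: 0.0093
grasp_force: 30.0
```

Contact. Back off slightly, open and lift.

Emit:
apply_moves:
  targets:
    - [0,0,-0.12,0,1]
    - [0,0,0,0,0.4]
    - [0,0,0,0,0.4]
    - [0,0,0,0,0.4]
    - [0,0,-4,0,0.2]
    - [0,0,-6,0,0]
    - [0,0,-6,0,0]
    - [0,0,0,0,0]

```text
time: 29.2
position: [0.4102, -0.2024, 0.1414]
tcp_rot: [2.778, -1.464, 0.015]
force: [0.3, -0.9, -0.3]
opening: 0.0436
grasp_force: 0.0
```

```bash
cat >> h.py <<'E'
def bars(S,W,x0=.33,x1=.53,y0=-.18,y1=.36):
    m=(W[...,2]>.004)&(W[...,2]<.014)&(W[...,0]>x0)&(W[...,0]<x1)&(W[...,1]>y0)&(W[...,1]<y1)&(S[0].min(2)>110)
    comps(W,m,50)
E
python3 - <<'E'
from h import *
st()
S=snap("wrist");W=world(S);print("shim");m=(W[...,2]>.004)&(W[...,2]<.02)&(abs(W[...,0]-.407)<.05)&(abs(W[...,1]+.2)<.05);comps(W,m,40)
S=snap("side","q.png");W=world(S);print("bars side");bars(S,W)
E
```

```text
t 29.2 pos [ 0.4102 -0.2024  0.1414] x [ 0.565 -0.825  0.009] y [-0.825 -0.565 -0.003] F [ 0.3 -0.9 -0.3] open 0.0436 g 0.0 j [-0.61  0.21  1.88  0.    1.04  1.93]
shim
(array([ 405.6, -200.4]), 33.6, 9.4, -55.3) 261 z 0.0076
bars side
(array([441.2, 268.8]), 82.9, 11.7, -72.5) 68 z 0.0069
(array([369.9, 121.3]), 80.8, 11.3, -64.2) 99 z 0.007
(array([431.2,  35.6]), 81.3, 9.4, 68.1) 79 z 0.0073
```

The shim lies flat at (0.406, -0.200). Bar B was knocked to (0.370, 0.121). I start with bar D near (0.447, -0.088).

Emit:
apply_moves:
  targets:
    - [-2.5,-3,0,-0.184,0]
    - [-4,-3,0,-0.184,0]
    - [0,0,0,-0.184,0]
    - [0,0,0,-0.184,0]
    - [0,0,0,-0.184,0]
    - [0,0,0,-0.184,0]
    - [0,0,0,-0.184,0]
    - [0,0,0,-0.184,0]

```text
time: 30.3
position: [0.4087, -0.1124, 0.135]
tcp_rot: [-3.038, -0.788, 0.006]
force: [0.1, 0.7, -0.0]
opening: 0.0439
grasp_force: 0.0
```

Emit:
apply_moves:
  targets:
    - [0,0,0,-0.184,0]
    - [0,0,0,-0.184,0]
    - [0,0,0,-0.184,0]
    - [0,0,0,-0.184,0]
    - [0,0,0,0,0]

```text
time: 30.92
position: [0.409, -0.1125, 0.1353]
tcp_rot: [-2.557, -1.818, 0.003]
force: [-0.3, 0.1, 0.3]
opening: 0.0438
grasp_force: 0.0
```

```bash
python3 - <<'E'
from h import *
S=snap("wrist");W=world(S);bars(S,W)
go(.447,-.088,-.023,71)
E
```

```text
(array([382.9,  94.1]), 15.1, 9.8, -67.3) 123 z 0.0072
(array([429.6,  38.1]), 79.2, 9.9, 68.3) 858 z 0.0072
(array([444.3, -90.3]), 79.4, 10.1, 70.8) 659 z 0.0072
t 30.98 pos [ 0.4093 -0.1126  0.1356] x [0.331 0.944 0.   ] y [ 0.944 -0.331 -0.004] F [ 0.2 -0.3 -0.3] open 0.0441 g 0.0 j [-0.43  0.18  1.94  0.    1.02 -0.09]
yaw 70.69 shift cm [ 3.56  2.8  15.85] turn -0.005 j6 after -0.1
```

Emit:
apply_moves:
  targets:
    - [3.25,2.55,3,0,0]
    - [0,0,4,0,0]
    - [0,0,4,0,0.3]
    - [0,0,3,0,0.4]
    - [0,0,1.2,0,0.4]
    - [0,0,0.4,0,0.4]
    - [0,0,0,0,0.4]

```text
time: 31.85
position: [0.4457, -0.091, -0.0184]
tcp_rot: [2.559, 1.821, 0.001]
force: [0.1, -0.2, 0.3]
opening: 0.0265
grasp_force: 0.0
```

```bash
python3 - <<'E'
from h import *
go(.4443,-.0903,-.023,70.8)
E
```

```text
t 31.85 pos [ 0.4457 -0.091  -0.0184] x [0.328 0.945 0.   ] y [ 0.945 -0.328  0.001] F [ 0.1 -0.2  0.3] open 0.0265 g 0.0 j [-0.35  0.48  2.03  0.    0.63 -0.02]
yaw 70.88 shift cm [ 0.02 -0.16  0.46] turn 0.001 j6 after -0.02
```

Emit:
apply_moves:
  targets:
    - [0,-0.15,0.45,0,0.4]
    - [0,0,0,0,1]
    - [0,0,0,0,1]
    - [0,0,0,0,1]
    - [0,0,-4,0,1]
    - [0,0,-5,0,1]
    - [0,0,-4,0.184,1]
    - [0,0,0,0.184,1]

```text
time: 32.85
position: [0.4465, -0.0912, 0.1099]
tcp_rot: [2.849, 1.313, 0.008]
force: [0.1, -0.2, -0.4]
opening: 0.0092
grasp_force: 30.0
```

Emit:
apply_moves:
  targets:
    - [0,0,0,0.184,1]
    - [0,0,0,0.184,1]
    - [0,0,0,0.184,1]
    - [0,0,0,0.184,1]
    - [0,0,0,0.107,1]
    - [0,0,0,0,1]

```text
time: 33.6
position: [0.4437, -0.0903, 0.1067]
tcp_rot: [-3.141, -0.044, 0.0]
force: [0.4, 0.8, -0.4]
opening: 0.0091
grasp_force: 30.0
```

```bash
python3 - <<'E'
from h import *
x,y=tf(LOAD,YAW,0,-.044);print(x,y);go(x,y,.05,1.4)
E
```

```text
0.6153750158387167 0.07251313444962795
t 33.6 pos [ 0.4437 -0.0903  0.1067] x [ 1.     0.028 -0.   ] y [ 0.028 -1.    -0.   ] F [ 0.4  0.8 -0.4] open 0.0091 g 30.0 j [-0.35  0.26  1.92  0.    0.96  1.19]
yaw 1.59 shift cm [ 17.61 -15.8    5.66] turn 0.003 j6 after 1.19
```

Emit:
apply_moves:
  targets:
    - [3.52,-3.16,0,0,1]
    - [3.52,-3.16,0,0,1]
    - [3.52,-3.16,0,0,1]
    - [3.52,-3.16,0,0,1]
    - [3.52,-3.16,0,0,1]
    - [0,0,2.5,0,1]
    - [0,0,3,0,1]
    - [0,0,0,0,1]

```text
time: 34.6
position: [0.6131, 0.0725, 0.0494]
tcp_rot: [-3.141, -0.046, 0.009]
force: [0.4, -0.5, 0.7]
opening: 0.0095
grasp_force: 30.0
```

```bash
python3 - <<'E'
from h import *
x,y=tf(LOAD,YAW,0,-.044);go(x,y,.013,1.4)
E
```

```text
t 34.6 pos [0.6131 0.0725 0.0494] x [ 1.     0.029 -0.006] y [ 0.029 -1.    -0.   ] F [ 0.4 -0.5  0.7] open 0.0095 g 30.0 j [0.01 0.54 1.61 0.   1.   1.55]
yaw 1.66 shift cm [0.25 0.   3.64] turn 0.005 j6 after 1.55
```

Emit:
apply_moves:
  targets:
    - [0.1,0,1.5,0,1]
    - [0,0,1.3,0,1]
    - [0,0,0.5,0,1]
    - [0,0,0.2,0,1]
    - [0,0,0,0,1]

```text
time: 35.22
position: [0.6168, 0.0723, 0.0169]
tcp_rot: [-3.141, -0.042, -0.0]
force: [-0.3, -0.6, -0.0]
opening: 0.0091
grasp_force: 30.0
```

Emit:
apply_moves:
  targets:
    - [0,0,0.15,0,1]
    - [0,0,0,0,1]

```text
time: 35.48
position: [0.6167, 0.0724, 0.0154]
tcp_rot: [-3.141, -0.042, -0.0]
force: [-0.5, -0.8, -0.5]
opening: 0.0098
grasp_force: 30.0
```

```bash
python3 - <<'E'
from h import *
st()
E
```

```text
t 35.48 pos [0.6167 0.0724 0.0154] x [1.    0.027 0.   ] y [ 0.027 -1.    -0.   ] F [-0.5 -0.8 -0.5] open 0.0098 g 30.0 j [0.01 0.59 1.63 0.   0.92 1.55]
```

Emit:
apply_moves:
  targets:
    - [0,0,0.25,0,1]
    - [0,0,0,0,1]
    - [0,0,0,0,0.66]
    - [0,0,0,0,0.66]
    - [0,0,0,0,0.66]
    - [0,0,-2,0,0.66]
    - [0,0,-6,0,0.3]
    - [0,0,-4,0,0.1]

```text
time: 36.48
position: [0.6174, 0.0724, 0.135]
tcp_rot: [-3.141, -0.042, -0.003]
force: [0.3, 0.1, 0.7]
opening: 0.0316
grasp_force: 0.0
```

```bash
python3 - <<'E'
from h import *
st();S=snap("wrist");W=world(S);comps(W,inner(W));
go(.43,.03,.13,68.2)
E
```

```text
t 36.48 pos [0.6174 0.0724 0.135 ] x [1.    0.027 0.002] y [ 0.027 -1.    -0.   ] F [0.3 0.1 0.7] open 0.0316 g 0.0 j [0.01 0.44 1.53 0.   1.16 1.55]
(array([617.2,  71.6]), 79.4, 9.5, 1.6) 769 z 0.0423
t 36.52 pos [0.6206 0.0725 0.1403] x [1.    0.027 0.01 ] y [ 0.027 -1.     0.   ] F [ 0.5 -0.8  2.9] open 0.0357 g 0.0 j [0.01 0.44 1.53 0.   1.17 1.55]
yaw 1.54 shift cm [-19.17   3.73   0.84] turn -1.163 j6 after 0.39
```

Bar D lies flat and square in the tray. Next is bar C.

Emit:
apply_moves:
  targets:
    - [-5,0.9,0,0,0]
    - [-5,0.9,0,0,0]
    - [-5,0.9,0,0,0]
    - [-4,0.9,0,-0.18,0]
    - [0,0,0,-0.18,0]
    - [0,0,0,-0.18,0]
    - [0,0,0,-0.18,0]
    - [0,0,0,-0.18,0]

```text
time: 37.52
position: [0.4276, 0.0313, 0.1327]
tcp_rot: [2.806, 1.413, 0.0]
force: [-0.6, -0.4, -0.5]
opening: 0.044
grasp_force: 0.0
```

Emit:
apply_moves:
  targets:
    - [0,0,0,-0.18,0]
    - [0,0,0,-0.08,0]
    - [0,0,0,0,0]

```text
time: 37.9
position: [0.4276, 0.0313, 0.1327]
tcp_rot: [-2.605, -1.756, -0.0]
force: [0.1, 0.0, -0.3]
opening: 0.0436
grasp_force: 0.0
```

```bash
python3 - <<'E'
from h import *
S=snap("wrist");W=world(S);bars(S,W)
go(.4296,.037,-.023,68.3)
E
```

```text
(array([368.6, 123.2]), 79.8, 10.6, -64.4) 731 z 0.0071
(array([430. ,  37.9]), 80.0, 9.6, 68.6) 617 z 0.0073
t 37.95 pos [0.4276 0.0313 0.1327] x [0.376 0.927 0.   ] y [ 0.927 -0.376  0.   ] F [-0.8  0.1  0.2] open 0.044 g 0.0 j [-0.09  0.19  1.94  0.    1.01  0.3 ]
yaw 67.9 shift cm [ 0.61 -0.03 15.57] turn -0.007 j6 after 0.29
```

Emit:
apply_moves:
  targets:
    - [0.7,0,3,-0.01,0]
    - [0,0,4,0,0.3]
    - [0,0,4,0,0.4]
    - [0,0,3,0,0.4]
    - [0,0,1,0,0.4]
    - [0,0,0.3,0,0.4]
    - [0,0,0,0,0.4]
    - [0,0,0,0,0.4]

```text
time: 38.95
position: [0.4311, 0.0377, -0.0194]
tcp_rot: [2.595, 1.769, 0.002]
force: [-0.8, -0.3, 0.8]
opening: 0.0261
grasp_force: 0.0
```

```bash
python3 - <<'E'
from h import *
go(.4299,.0379,-.023,68.5)
E
```

```text
t 38.95 pos [ 0.4311  0.0377 -0.0194] x [0.365 0.931 0.001] y [ 0.931 -0.365  0.002] F [-0.8 -0.3  0.8] open 0.0261 g 0.0 j [-0.07  0.47  2.08  0.    0.59  0.3 ]
yaw 68.56 shift cm [-0.03 -0.12  0.36] turn 0.001 j6 after 0.3
```

Emit:
apply_moves:
  targets:
    - [0,-0.12,0.36,0,0.4]
    - [0,0,0,0,1]
    - [0,0,0,0,1]
    - [0,0,0,0,1]
    - [0,0,-4,0,1]
    - [0,0,-5,0,1]
    - [0,0,-4,0.184,1]
    - [0,0,0,0.184,1]

```text
time: 39.95
position: [0.4318, 0.0381, 0.1091]
tcp_rot: [2.877, 1.255, 0.009]
force: [0.1, -0.2, -0.9]
opening: 0.0093
grasp_force: 30.0
```

Emit:
apply_moves:
  targets:
    - [0,0,0,0.184,1]
    - [0,0,0,0.184,1]
    - [0,0,0,0.184,1]
    - [0,0,0,0.184,1]
    - [0,0,0,0.068,1]
    - [0,0,0,0,1]

```text
time: 40.7
position: [0.4289, 0.0382, 0.106]
tcp_rot: [-3.141, -0.04, 0.001]
force: [0.0, -0.4, -0.3]
opening: 0.0093
grasp_force: 30.0
```

```bash
python3 - <<'E'
from h import *
x,y=tf(LOAD,YAW,0,-.0147);print(x,y);go(x,y,.05,1.4)
E
```

```text
0.614659153018844 0.10180438810021661
t 40.7 pos [0.4289 0.0382 0.106 ] x [ 1.     0.026 -0.   ] y [ 0.026 -1.    -0.   ] F [ 0.  -0.4 -0.3] open 0.0093 g 30.0 j [-0.07  0.23  1.97  0.    0.94  1.47]
yaw 1.46 shift cm [18.73 -5.88  5.59] turn 0.001 j6 after 1.47
```

Emit:
apply_moves:
  targets:
    - [4.7,-1.47,0,0,1]
    - [4.7,-1.47,0,0,1]
    - [4.7,-1.47,0,0,1]
    - [4.7,-1.47,0,0,1]
    - [0,0,0,0,1]
    - [0,0,3,0,1]
    - [0,0,3,0,1]
    - [0,0,0,0,1]

```text
time: 41.7
position: [0.6118, 0.1011, 0.0438]
tcp_rot: [3.141, 0.04, -0.011]
force: [0.3, -0.3, -0.6]
opening: 0.0097
grasp_force: 30.0
```

```bash
python3 - <<'E'
from h import *
x,y=tf(LOAD,YAW,0,-.0147);go(x,y,.0125,1.4)
E
```

```text
t 41.7 pos [0.6118 0.1011 0.0438] x [ 1.     0.026 -0.007] y [ 0.026 -1.     0.   ] F [ 0.3 -0.3 -0.6] open 0.0097 g 30.0 j [ 0.05  0.55  1.61 -0.    0.99  1.6 ]
yaw 1.47 shift cm [ 0.31 -0.06  3.13] turn 0.001 j6 after 1.6
```

Emit:
apply_moves:
  targets:
    - [0,-0.06,1.5,0,1]
    - [0,0,1.0,0,1]
    - [0,0,0.4,0,1]
    - [0,0,0,0,1]
    - [0,0,0,0,1]

```text
time: 42.32
position: [0.616, 0.1023, 0.0175]
tcp_rot: [-3.141, -0.039, -0.001]
force: [-0.1, 0.1, -0.3]
opening: 0.0089
grasp_force: 30.0
```

```bash
python3 - <<'E'
from h import *
x,y=tf(LOAD,YAW,0,-.0147);go(x,y,.0125,1.4)
E
```

```text
t 42.33 pos [0.616  0.1023 0.0175] x [1.    0.025 0.001] y [ 0.025 -1.    -0.   ] F [-0.1  0.1 -0.3] open 0.0089 g 30.0 j [0.05 0.59 1.62 0.   0.93 1.6 ]
yaw 1.42 shift cm [-0.14  0.04  0.5 ] turn 0.0 j6 after 1.6
```

Emit:
apply_moves:
  targets:
    - [0,0,0.5,0,1]
    - [0,0,0,0,1]
    - [0,0,0,0,0.66]
    - [0,0,0,0,0.66]
    - [0,0,0,0,0.66]
    - [0,0,-2,0,0.66]
    - [0,0,-6,0,0.3]
    - [0,0,-4,0,0.1]

```text
time: 43.32
position: [0.6164, 0.1023, 0.1344]
tcp_rot: [-3.141, -0.039, -0.003]
force: [0.2, -0.6, 0.2]
opening: 0.0313
grasp_force: 0.0
```

```bash
python3 - <<'E'
from h import *
S=snap("wrist");W=world(S);comps(W,inner(W));S=snap("side");W=world(S);bars(S,W)
go(.40,.123,.13,115.6)
E
```

```text
(array([615.4, 101.6]), 79.8, 9.4, 1.6) 770 z 0.0423
(array([617.4,  71.6]), 79.3, 10.2, 1.6) 743 z 0.0422
(array([440.2, 268.6]), 82.9, 12.1, -73.4) 76 z 0.0065
(array([370.1, 121.5]), 80.2, 11.7, -63.5) 97 z 0.0068
t 43.42 pos [0.6195 0.1025 0.1375] x [1.    0.025 0.01 ] y [ 0.025 -1.    -0.   ] F [ 0.8 -0.9  0.4] open 0.0383 g 0.0 j [0.05 0.45 1.52 0.   1.16 1.6 ]
yaw 1.43 shift cm [-21.9   -2.59   0.54] turn -1.993 j6 after -0.39
```

Bars C and D are in. Next is bar B at (0.369, 0.122), heading 115.6°.

Emit:
apply_moves:
  targets:
    - [-5.5,-0.6,0,0,0]
    - [-5.5,-0.6,0,0,0]
    - [-5.5,-0.7,0,0,0]
    - [-5,-0.7,0,-0.18,0]
    - [0,0,0,-0.18,0]
    - [0,0,0,-0.18,0]
    - [0,0,0,-0.18,0]
    - [0,0,0,-0.18,0]

```text
time: 44.42
position: [0.3993, 0.1228, 0.1315]
tcp_rot: [-2.807, -1.41, 0.002]
force: [-0.4, 0.7, 0.3]
opening: 0.0436
grasp_force: 0.0
```

Emit:
apply_moves:
  targets:
    - [0,0,0,-0.18,0]
    - [0,0,0,-0.18,0]
    - [0,0,0,-0.18,0]
    - [0,0,0,-0.18,0]
    - [0,0,0,-0.18,0]
    - [0,0,0,-0.18,0]
    - [0,0,0,0,0]

```text
time: 45.3
position: [0.3994, 0.1228, 0.1316]
tcp_rot: [-1.693, -2.646, 0.001]
force: [-0.5, -1.0, 0.3]
opening: 0.0443
grasp_force: 0.0
```

```bash
python3 - <<'E'
from h import *
S=snap("wrist");W=world(S);bars(S,W)
go(.3693,.1225,-.023,115.6)
E
```

```text
(array([439.9, 339.6]), 7.1, 5.9, 26.7) 56 z 0.0111
(array([439.4, 269.9]), 79.6, 10.4, -73.1) 802 z 0.0073
(array([368.7, 123.3]), 80.0, 10.0, -63.7) 648 z 0.0073
t 45.35 pos [0.3996 0.1229 0.1316] x [-0.417  0.909  0.   ] y [ 0.909  0.417 -0.001] F [-0.5  0.2 -0.1] open 0.0441 g 0.0 j [ 0.13  0.18  1.96  0.    1.01 -0.3 ]
yaw 114.65 shift cm [ 1.22 -2.75 15.47] turn -0.017 j6 after -0.31
```

Emit:
apply_moves:
  targets:
    - [1.3,-2.8,2,-0.025,0]
    - [0,0,4,0,0.3]
    - [0,0,4,0,0.4]
    - [0,0,3,0,0.4]
    - [0,0,1.5,0,0.4]
    - [0,0,0.5,0,0.4]
    - [0,0,0,0,0.4]
    - [0,0,0,0,0.4]

```text
time: 46.35
position: [0.3698, 0.123, -0.0174]
tcp_rot: [1.658, 2.667, 0.001]
force: [0.5, -0.5, 0.1]
opening: 0.0263
grasp_force: 0.0
```

```bash
python3 - <<'E'
from h import *
go(.3687,.1233,-.023,116.1)
E
```

```text
t 46.35 pos [ 0.3698  0.123  -0.0174] x [-0.442  0.897 -0.   ] y [0.897 0.442 0.001] F [ 0.5 -0.5  0.1] open 0.0263 g 0.0 j [ 0.14  0.43  2.17  0.    0.54 -0.32]
yaw 116.26 shift cm [ 0.07 -0.08  0.56] turn 0.003 j6 after -0.31
```

Emit:
apply_moves:
  targets:
    - [0.05,-0.08,0.55,0,0.4]
    - [0,0,0,0,1]
    - [0,0,0,0,1]
    - [0,0,0,0,1]
    - [0,0,-4,0,1]
    - [0,0,-5,0,1]
    - [0,0,-4,0,1]
    - [0,0,0,0,1]

```text
time: 47.35
position: [0.3708, 0.1234, 0.1091]
tcp_rot: [1.655, 2.664, 0.007]
force: [0.2, 0.3, -1.0]
opening: 0.0094
grasp_force: 30.0
```

```bash
python3 - <<'E'
from h import *
x,y=tf(LOAD,YAW,0,.0147);print(x,y);go(x,y,.05,181.4)
E
```

```text
0.6139408469811559 0.1311956118997834
t 47.35 pos [0.3708 0.1234 0.1091] x [-0.443  0.896 -0.002] y [0.896 0.443 0.006] F [ 0.2  0.3 -1. ] open 0.0094 g 30.0 j [ 0.14  0.17  2.05  0.    0.92 -0.32]
yaw 116.3 shift cm [-10.07  22.11   6.08] turn -1.136 j6 after -1.45
```

Emit:
apply_moves:
  targets:
    - [-2.0,4.42,0,0,1]
    - [-2.0,4.42,0,0,1]
    - [-2.0,4.42,0,0,1]
    - [-2.0,4.42,0,0,1]
    - [-2.0,4.42,0,-0.18,1]
    - [0,0,0,-0.18,1]
    - [0,0,0,-0.18,1]
    - [0,0,0,-0.18,1]

```text
time: 48.35
position: [0.6095, 0.1311, 0.1042]
tcp_rot: [-0.602, -3.08, 0.001]
force: [0.2, 0.1, -0.1]
opening: 0.0091
grasp_force: 30.0
```

Emit:
apply_moves:
  targets:
    - [0,0,0,-0.18,1]
    - [0,0,0,-0.18,1]
    - [0,0,0,-0.056,1]
    - [0,0,2,0,1]
    - [0,0,3,0,1]
    - [0,0,0,0,1]
    - [0,0,0,0,1]

```text
time: 49.22
position: [0.6105, 0.1313, 0.0563]
tcp_rot: [0.038, -3.14, -0.0]
force: [0.4, -0.1, -0.5]
opening: 0.0093
grasp_force: 30.0
```

```bash
python3 - <<'E'
from h import *
x,y=tf(LOAD,YAW,0,.0147);go(x,y,.0125,181.4)
E
```

```text
t 49.23 pos [0.6105 0.1313 0.0563] x [-1.    -0.024  0.001] y [-0.024  1.     0.   ] F [ 0.4 -0.1 -0.5] open 0.0093 g 30.0 j [ 0.1   0.54  1.59  0.    1.01 -1.49]
yaw -178.62 shift cm [-0.35 -0.01  4.38] turn -0.0 j6 after -1.49
```

Emit:
apply_moves:
  targets:
    - [-0.3,0,2,0,1]
    - [0,0,1.5,0,1]
    - [0,0,0.5,0,1]
    - [0,0,0,0,1]
    - [0,0,0,0,1]

```text
time: 49.85
position: [0.614, 0.1314, 0.0169]
tcp_rot: [-0.038, 3.141, 0.0]
force: [0.8, -0.4, 0.5]
opening: 0.0095
grasp_force: 30.0
```

```bash
python3 - <<'E'
from h import *
x,y=tf(LOAD,YAW,0,.0147);go(x,y,.0125,181.4)
E
```

```text
t 49.85 pos [0.614  0.1314 0.0169] x [-1.    -0.024 -0.001] y [-0.024  1.     0.   ] F [ 0.8 -0.4  0.5] open 0.0095 g 30.0 j [ 0.1   0.59  1.61  0.    0.94 -1.49]
yaw -178.61 shift cm [ 0.01 -0.02  0.44] turn -0.0 j6 after -1.49
```

Emit:
apply_moves:
  targets:
    - [0,0,0.45,0,1]
    - [0,0,0,0,1]
    - [0,0,0,0,0.66]
    - [0,0,0,0,0.66]
    - [0,0,0,0,0.66]
    - [0,0,-2,0,0.66]
    - [0,0,-6,0,0.3]
    - [0,0,-4,0,0.1]

```text
time: 50.85
position: [0.6144, 0.1314, 0.1344]
tcp_rot: [-0.038, 3.139, 0.0]
force: [1.0, -0.7, -0.2]
opening: 0.0314
grasp_force: 0.0
```

```bash
python3 - <<'E'
from h import *
S=snap("wrist");W=world(S);bars(S,W);S=snap("side");W=world(S);bars(S,W);comps(W,inner(W),20)
go(.4394,.2699,.13,106.9)
E
```

```text
(array([439.8, 269.8]), 79.9, 10.6, -72.5) 900 z 0.0072
(array([440. , 339.3]), 8.0, 7.7, 32.8) 61 z 0.0111
(array([519.7, 310.2]), 22.2, 2.0, -45.0) 53 z 0.0105
(array([441.8, 268.2]), 79.9, 10.6, -72.9) 69 z 0.0072
(array([610.7, 130.7]), 78.3, 12.9, 2.8) 79 z 0.0423
(array([615.8, 101.6]), 79.9, 12.5, 1.3) 88 z 0.0418
(array([617.1,  71.4]), 79.4, 12.3, 1.0) 91 z 0.0425
t 50.95 pos [0.6175 0.1318 0.1374] x [-1.    -0.024 -0.009] y [-0.024  1.     0.001] F [ 0.   0.1 -0.5] open 0.0384 g 0.0 j [ 0.1   0.45  1.51  0.    1.17 -1.49]
yaw -178.61 shift cm [17.48 14.24  0.59] turn 1.3 j6 after -0.19
```

Emit:
apply_moves:
  targets:
    - [3.4,2.85,0,0,0]
    - [3.4,2.85,0,0,0]
    - [3.4,2.85,0,0,0]
    - [3.4,2.85,0,0,0]
    - [3.4,2.85,0,0.18,0]
    - [0,0,0,0.18,0]
    - [0,0,0,0.18,0]
    - [0,0,0,0.18,0]

```text
time: 51.95
position: [0.4393, 0.2695, 0.1311]
tcp_rot: [-1.079, -2.949, 0.002]
force: [0.0, -0.0, 0.4]
opening: 0.044
grasp_force: 0.0
```

Emit:
apply_moves:
  targets:
    - [0,0,0,0.18,0]
    - [0,0,0,0.18,0]
    - [0,0,0,0.18,0]
    - [0,0,0,0.04,0]
    - [0,0,0,0,0]

```text
time: 52.58
position: [0.4396, 0.2694, 0.1312]
tcp_rot: [-1.87, -2.524, 0.002]
force: [-0.4, 0.6, -0.2]
opening: 0.044
grasp_force: 0.0
```

```bash
python3 - <<'E'
from h import *
S=snap("wrist");W=world(S);bars(S,W)
go(.4397,.2699,-.023,107.1)
E
```

```text
(array([518.6, 330.6]), 56.5, 17.1, -87.1) 125 z 0.0092
(array([439.6, 269.9]), 79.4, 9.3, -72.8) 630 z 0.0072
t 52.62 pos [0.4397 0.2694 0.1314] x [-0.292  0.957 -0.   ] y [ 0.957  0.292 -0.001] F [ 0.5 -0.2  0.3] open 0.0441 g 0.0 j [0.42 0.31 1.77 0.   1.07 0.12]
yaw 106.96 shift cm [ 0.05  0.04 15.44] turn -0.003 j6 after 0.12
```

Emit:
apply_moves:
  targets:
    - [0.05,0,3,0,0]
    - [0,0,4,0,0.3]
    - [0,0,4,0,0.4]
    - [0,0,3,0,0.4]
    - [0,0,0.8,0,0.4]
    - [0,0,0.3,0,0.4]
    - [0,0,0,0,0.4]
    - [0,0,0,0,0.4]

```text
time: 53.62
position: [0.4409, 0.2706, -0.0179]
tcp_rot: [1.87, 2.523, 0.003]
force: [-0.5, 0.6, -0.6]
opening: 0.0261
grasp_force: 0.0
```

```bash
python3 - <<'E'
from h import *
go(.4396,.2699,-.023,107.1)
E
```

```text
t 53.62 pos [ 0.4409  0.2706 -0.0179] x [-0.291  0.957  0.   ] y [0.957 0.291 0.002] F [-0.5  0.6 -0.6] open 0.0261 g 0.0 j [0.42 0.53 1.89 0.   0.71 0.12]
yaw 106.91 shift cm [-0.03 -0.15  0.51] turn -0.003 j6 after 0.12
```

Emit:
apply_moves:
  targets:
    - [0,-0.15,0.5,0,0.4]
    - [0,0,0,0,1]
    - [0,0,0,0,1]
    - [0,0,0,0,1]
    - [0,0,-4,0,1]
    - [0,0,-5,0,1]
    - [0,0,-4,0,1]
    - [0,0,0,0,1]

```text
time: 54.62
position: [0.4411, 0.2709, 0.1092]
tcp_rot: [1.869, 2.521, 0.009]
force: [0.6, 0.2, -0.3]
opening: 0.0093
grasp_force: 30.0
```

```bash
python3 - <<'E'
from h import *
x,y=tf(LOAD,YAW,0,.044);print(x,y);go(x,y,.05,181.4)
E
```

```text
0.6132249841612832 0.16048686555037206
t 54.62 pos [0.4411 0.2709 0.1092] x [-0.291  0.957  0.001] y [0.957 0.291 0.007] F [ 0.6  0.2 -0.3] open 0.0093 g 30.0 j [0.42 0.34 1.79 0.   1.01 0.12]
yaw 106.9 shift cm [-15.57  13.21   5.99] turn -1.3 j6 after -1.18
```

Emit:
apply_moves:
  targets:
    - [-3.12,2.67,0,0,1]
    - [-3.12,2.67,0,0,1]
    - [-3.12,2.67,0,0,1]
    - [-3.12,2.67,0,0,1]
    - [-3.12,2.67,0,-0.18,1]
    - [0,0,0,-0.18,1]
    - [0,0,0,-0.18,1]
    - [0,0,0,-0.18,1]

```text
time: 55.62
position: [0.6106, 0.1589, 0.104]
tcp_rot: [-0.853, -3.021, 0.002]
force: [0.0, 0.2, -0.2]
opening: 0.0096
grasp_force: 30.0
```

Emit:
apply_moves:
  targets:
    - [0,0,0,-0.18,1]
    - [0,0,0,-0.18,1]
    - [0,0,0,-0.18,1]
    - [0,0,0,-0.04,1]
    - [0,0,2,0,1]
    - [0,0,3,0,1]
    - [0,0,0,0,1]
    - [0,0,0,0,1]

```text
time: 56.62
position: [0.6116, 0.1593, 0.0559]
tcp_rot: [0.038, -3.141, -0.0]
force: [-0.5, -0.3, -0.8]
opening: 0.0095
grasp_force: 30.0
```

```bash
python3 - <<'E'
from h import *
x,y=tf(LOAD,YAW,0,.044);go(x,y,.0125,181.4)
E
```

```text
t 56.62 pos [0.6116 0.1593 0.0559] x [-1.    -0.024  0.001] y [-0.024  1.     0.   ] F [-0.5 -0.3 -0.8] open 0.0095 g 30.0 j [ 0.15  0.55  1.58  0.    1.02 -1.45]
yaw -178.62 shift cm [-0.17  0.12  4.34] turn -0.0 j6 after -1.45
```

Emit:
apply_moves:
  targets:
    - [-0.1,0.12,2,0,1]
    - [0,0,1.5,0,1]
    - [0,0,0.45,0,1]
    - [0,0,0,0,1]
    - [0,0,0,0,1]

```text
time: 57.25
position: [0.6132, 0.1606, 0.0172]
tcp_rot: [-0.038, 3.14, 0.0]
force: [0.4, -0.5, 0.3]
opening: 0.0096
grasp_force: 30.0
```

```bash
python3 - <<'E'
from h import *
x,y=tf(LOAD,YAW,0,.044);go(x,y,.0125,181.4)
E
```

```text
t 57.25 pos [0.6132 0.1606 0.0172] x [-1.    -0.024 -0.001] y [-0.024  1.     0.   ] F [ 0.4 -0.5  0.3] open 0.0096 g 30.0 j [ 0.15  0.6   1.6   0.    0.94 -1.45]
yaw -178.61 shift cm [ 0.   -0.01  0.47] turn -0.0 j6 after -1.45
```

Emit:
apply_moves:
  targets:
    - [0,0,0.45,0,1]
    - [0,0,0,0,1]
    - [0,0,0,0,0.66]
    - [0,0,0,0,0.66]
    - [0,0,0,0,0.66]
    - [0,0,-2,0,0.66]
    - [0,0,-6,0,0.3]
    - [0,0,-4,0,0]

```text
time: 58.25
position: [0.6135, 0.1606, 0.1344]
tcp_rot: [-0.038, 3.14, 0.001]
force: [1.1, 0.3, -0.8]
opening: 0.0313
grasp_force: 0.0
```

Emit:
apply_moves:
  targets:
    - [3.4,-2.3,0,0,0]
    - [3.4,-2.3,0,0,0]
    - [0,0,0,0,0]
    - [0,0,0,0,0]

```text
time: 58.75
position: [0.5468, 0.1131, 0.1325]
tcp_rot: [-0.037, 3.14, 0.001]
force: [-0.1, -0.2, 0.3]
opening: 0.0439
grasp_force: 0.0
```

```bash
python3 - <<'E'
from h import *
S=snap("side","r.png");W=world(S);comps(W,inner(W),20);print("loose:");bars(S,W)
S=snap("wrist");W=world(S);print("grip",findgrip(S,W,.544,.114));bars(S,W)
go(.5446,.1143,.028,181.4)
E
```

```text
(array([611.5, 159.8]), 80.0, 14.1, 1.7) 84 z 0.0424
(array([611.1, 131.3]), 78.7, 12.2, 2.6) 82 z 0.042
(array([615.3, 101.7]), 81.3, 13.1, 2.3) 85 z 0.0421
(array([617.8,  71.2]), 78.7, 13.1, 2.2) 91 z 0.0422
loose:
grip ((array([544.5, 113.9]), 29.6, 12.7, 1.5), 489)
(array([439.9, 339.5]), 8.5, 6.7, 28.5) 65 z 0.011
(array([517.3, 315.7]), 37.2, 6.4, -57.4) 137 z 0.0093
t 58.85 pos [0.5472 0.1133 0.1323] x [-1.    -0.024 -0.001] y [-0.024  1.     0.   ] F [ 0.3 -0.6  0. ] open 0.0441 g 0.0 j [ 0.08  0.36  1.67  0.    1.1  -1.51]
yaw -178.6 shift cm [ 0.27  0.1  10.43] turn -0.0 j6 after -1.51
```

All four bars lie in the tray and none are loose. Now I grasp the grip.

Emit:
apply_moves:
  targets:
    - [0.2,0.08,4,0,0]
    - [0,0,3,0,0]
    - [0,0,2,0,0]
    - [0,0,0.8,0,0]
    - [0,0,0,0,0]

```text
time: 59.48
position: [0.5442, 0.1139, 0.0337]
tcp_rot: [0.039, -3.141, -0.0]
force: [0.2, -0.0, 0.5]
opening: 0.0442
grasp_force: 0.0
```

Emit:
apply_moves:
  targets:
    - [0,0,0.2,0,0]
    - [0,0,0,0,1]
    - [0,0,0,0,1]
    - [0,0,0,0,1]
    - [0,0,0,0,1]

```text
time: 60.1
position: [0.544, 0.1138, 0.0324]
tcp_rot: [-0.038, 3.141, 0.001]
force: [-0.6, 1.0, 1.7]
opening: 0.0139
grasp_force: 30.0
```

```bash
python3 - <<'E'
from h import *
s,R=st()
# grip target at heat: tray pose HEAT,YAW ; keep TCP-vs-grip offset along x
x,y=tf(HEAT,YAW,-.070,0);print(x,y);go(x+s["position"][0]-.5446,y,s["position"][2],181.4)
E
```

```text
t 60.1 pos [0.544  0.1138 0.0324] x [-1.    -0.024 -0.   ] y [-0.024  1.     0.   ] F [-0.6  1.   1.7] open 0.0139 g 30.0 j [ 0.08  0.49  1.77  0.    0.88 -1.51]
0.5485208957153173 -0.05521025247068572
t 60.1 pos [0.544  0.1138 0.0324] x [-1.    -0.024 -0.   ] y [-0.024  1.     0.   ] F [-0.6  1.   1.7] open 0.0139 g 30.0 j [ 0.08  0.49  1.77  0.    0.88 -1.51]
yaw -178.62 shift cm [ 1.00e-02 -1.69e+01 -1.00e-02] turn -0.0 j6 after -1.51
```

Emit:
apply_moves:
  targets:
    - [0,-0.4,0,0,1]
    - [0,-0.9,0,0,1]
    - [0,-1.2,0,0,1]
    - [0,-1.2,0,0,1]
    - [0,-1.2,0,0,1]
    - [0,-1.2,0,0,1]
    - [0,-1.2,0,0,1]
    - [0,-1.2,0,0,1]

```text
time: 61.1
position: [0.546, 0.0278, 0.0323]
tcp_rot: [-0.037, 3.141, 0.001]
force: [0.1, 4.1, 5.5]
opening: 0.0136
grasp_force: 30.0
```

Emit:
apply_moves:
  targets:
    - [0,-1.2,0,0,1]
    - [0,-1.2,0,0,1]
    - [0,-1.2,0,0,1]
    - [0,-1.2,0,0,1]
    - [0,-1.2,0,0,1]
    - [0,-1.2,0,0,1]
    - [0,-0.7,0,0,1]
    - [0,0,0,0,1]

```text
time: 62.1
position: [0.5477, -0.0521, 0.0323]
tcp_rot: [-0.037, 3.141, -0.001]
force: [-0.9, -0.3, 7.0]
opening: 0.0144
grasp_force: 30.0
```

```bash
python3 - <<'E'
from h import *
s,R=st()
go(.5479,-.0552,s["position"][2],181.4)
E
```

```text
t 62.1 pos [ 0.5477 -0.0521  0.0323] x [-1.    -0.023 -0.   ] y [-0.023  1.    -0.001] F [-0.9 -0.3  7. ] open 0.0144 g 30.0 j [-0.22  0.49  1.78 -0.    0.87 -1.81]
t 62.1 pos [ 0.5477 -0.0521  0.0323] x [-1.    -0.023 -0.   ] y [-0.023  1.    -0.001] F [-0.9 -0.3  7. ] open 0.0144 g 30.0 j [-0.22  0.49  1.78 -0.    0.87 -1.81]
yaw -178.66 shift cm [-0.01 -0.31  0.  ] turn -0.001 j6 after -1.81
```

Emit:
apply_moves:
  targets:
    - [0,-0.3,0,0,1]
    - [0,0,0,0,1]
    - [0,0,0,0,1]
    - [0,0,0,0,0.1]
    - [0,0,0,0,0.1]
    - [0,0,0,0,0.1]
    - [0,0,-3,0,0.1]
    - [0,0,-6,0,0.1]

```text
time: 63.1
position: [0.5454, -0.053, 0.1206]
tcp_rot: [0.038, -3.135, -0.002]
force: [-0.0, -0.2, -0.5]
opening: 0.0395
grasp_force: 0.0
```

Emit:
apply_moves:
  targets:
    - [0,0,-4,0,0.1]
    - [3,0,0,0,0.1]
    - [4,0,0,0,0.1]
    - [0,0,0,0,0.1]
    - [0,0,0,0,0.1]

```text
time: 63.72
position: [0.4787, -0.0553, 0.1623]
tcp_rot: [-0.038, 3.14, -0.0]
force: [-0.2, 0.4, 0.6]
opening: 0.0397
grasp_force: 0.0
```

```bash
python3 - <<'E'
from h import *
st()
S=snap("side");W=world(S);print("grip",findgrip(S,W,.5485,-.055));comps(W,inner(W,HEAT),20)
cv2.imwrite("pics/v.png",np.hstack([cv2.resize(S[0][170:280,270:390],(640,587))]))
for n in ["stopwatch","weight","jar"]: print(n,[np.round(k["xyz"],3).tolist() for k in ctrl.spot_in("side",n)])
go(.4708,-.3203,.10,-168)
E
```

```text
t 63.73 pos [ 0.4787 -0.0553  0.1623] x [-1.    -0.024 -0.001] y [-0.024  1.    -0.   ] F [-0.2  0.4  0.6] open 0.0397 g 0.0 j [-0.26  0.22  1.8   0.    1.12 -1.85]
grip ((array([548.2, -55.8]), 30.6, 13.7, 2.8), 66)
(array([614. ,  -9.4]), 79.7, 12.1, 0.5) 96 z 0.0423
(array([615.9, -38.2]), 79.3, 12.2, 1.8) 101 z 0.0418
(array([620. , -67.2]), 80.5, 16.0, 6.2) 107 z 0.0424
(array([621.2, -96.7]), 78.9, 11.5, 2.0) 111 z 0.0425
stopwatch [[0.421, 0.362, 0.016]]
weight [[0.539, 0.32, 0.038]]
jar [[0.783, -0.08, 0.057]]
t 63.92 pos [ 0.4789 -0.0552  0.162 ] x [-1.    -0.024 -0.   ] y [-0.024  1.    -0.   ] F [-0.2  0.2  0.1] open 0.0393 g 0.0 j [-0.26  0.22  1.8   0.    1.12 -1.85]
yaw -178.61 shift cm [  1.46 -26.48   6.2 ] turn -0.185 j6 after -2.04
```

View pics/v.png

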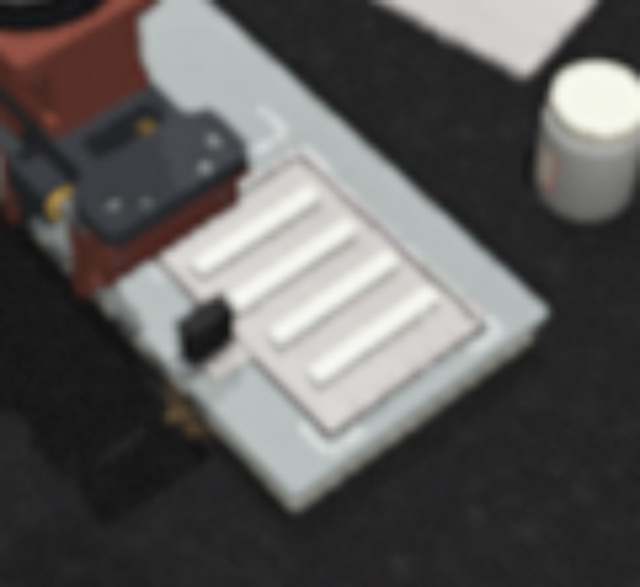

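The tray lies squarely inside the heating corner marks with all four bars flat. Now the selector.

Emit:
apply_moves:
  targets:
    - [0.3,-5.3,0,0,0.2]
    - [0.3,-5.3,0,0,0.2]
    - [0.3,-5.3,0,0,0.2]
    - [0.3,-5.3,0,0,0.2]
    - [0.3,-5.3,0,-0.185,0.2]
    - [0,0,3,0,0.2]
    - [0,0,0,0,0.2]
    - [0,0,0,0,0.2]

```text
time: 64.92
position: [0.4696, -0.3199, 0.1323]
tcp_rot: [0.329, -3.124, -0.001]
force: [0.1, -0.8, 0.5]
opening: 0.0352
grasp_force: 0.0
```

```bash
python3 - <<'E'
from h import *
S=snap("wrist");W=world(S)
m=(W[...,2]>.070)&(W[...,2]<.085)&(abs(W[...,0]-.471)<.035)&(abs(W[...,1]+.32)<.035)
print("sel",rect(W,m),m.sum())
go(.4707,-.3196,.0315,-167.7)
E
```

```text
sel (array([ 470.6, -319.7]), 41.1, 11.0, 12.4) 582
t 64.97 pos [ 0.47   -0.32    0.1328] x [-0.978 -0.208 -0.   ] y [-0.208  0.978 -0.   ] F [-0.  -0.8  0.6] open 0.0348 g 0.0 j [-0.72  0.38  1.65  0.    1.11 -2.5 ]
yaw -167.97 shift cm [-0.08  0.03 10.13] turn -0.005 j6 after -2.5
```

Emit:
apply_moves:
  targets:
    - [-0.05,0,4,-0.005,0.2]
    - [0,0,3,0,0.2]
    - [0,0,2,0,0.2]
    - [0,0,0.7,0,0.2]
    - [0,0,0,0,0.2]
    - [0,0,0,0,0.2]

```text
time: 65.72
position: [0.4707, -0.3207, 0.0362]
tcp_rot: [-0.336, 3.122, -0.002]
force: [0.2, -0.7, -0.2]
opening: 0.0351
grasp_force: 0.0
```

Emit:
apply_moves:
  targets:
    - [0,0,0.2,0,0.2]
    - [0,0,0,0,1]
    - [0,0,0,0,1]
    - [0,0,0,0,1]
    - [0,0,0,0,1]

```text
time: 66.35
position: [0.4696, -0.3194, 0.0331]
tcp_rot: [0.336, -3.123, -0.002]
force: [-0.4, 3.0, 4.8]
opening: 0.0121
grasp_force: 30.0
```

```bash
python3 - <<'E'
from h import *
go(.4707,-.3196,.0315,112.3)
E
```

```text
t 66.35 pos [ 0.4696 -0.3194  0.0331] x [-0.977 -0.212  0.   ] y [-0.212  0.977  0.001] F [-0.4  3.   4.8] open 0.0121 g 30.0 j [-0.72  0.51  1.74  0.    0.9  -2.5 ]
yaw -167.74 shift cm [-0.11 -0.05  0.16] turn 1.396 j6 after -1.11
```

Emit:
apply_moves:
  targets:
    - [0,0,0,0.1,1]
    - [0,0,0,0.1,1]
    - [0,0,0,0.1,1]
    - [0,0,0,0.1,1]
    - [0,0,0,0.1,1]
    - [0,0,0,0.1,1]
    - [0,0,0,0.1,1]

```text
time: 67.22
position: [0.4697, -0.3178, 0.0331]
tcp_rot: [-0.761, -3.047, -0.005]
force: [2.7, 9.9, 5.8]
opening: 0.0118
grasp_force: 30.0
```

Emit:
apply_moves:
  targets:
    - [0,0,0,0.1,1]
    - [0,0,0,0.1,1]
    - [0,0,0,0.1,1]
    - [0,0,0,0.1,1]
    - [0,0,0,0.1,1]
    - [0,0,0,0.1,1]
    - [0,0,0,0.1,1]
    - [0,0,0,0,1]

```text
time: 68.22
position: [0.471, -0.3168, 0.0331]
tcp_rot: [-1.758, -2.602, -0.008]
force: [6.6, 12.9, 5.3]
opening: 0.0116
grasp_force: 30.0
```

```bash
python3 - <<'E'
from h import *
go(.4707,-.3196,.0315,112.3)
E
```

```text
t 68.22 pos [ 0.471  -0.3168  0.0331] x [-0.373  0.928  0.004] y [0.928 0.373 0.003] F [ 6.6 12.9  5.3] open 0.0116 g 30.0 j [-0.72  0.51  1.74  0.01  0.9  -1.1 ]
yaw 111.92 shift cm [-0.25 -0.13  0.16] turn -0.007 j6 after -1.11
```

Turned 80°. Release, rise and verify.

Emit:
apply_moves:
  targets:
    - [0,0,0,0,0.2]
    - [0,0,0,0,0.2]
    - [0,0,0,0,0.2]
    - [0,0,-3,0,0.2]
    - [0,0,-4,0,0.2]
    - [0,0,-5,0,0.2]
    - [0,0,0,0,0.2]
    - [0,0,0,0,0.2]

```text
time: 69.22
position: [0.4694, -0.3202, 0.1527]
tcp_rot: [-1.756, -2.605, 0.0]
force: [-1.0, 0.6, 0.1]
opening: 0.0351
grasp_force: 0.0
```

```bash
python3 - <<'E'
from h import *
st();S=snap("wrist");W=world(S)
m=(W[...,2]>.070)&(W[...,2]<.085)&(abs(W[...,0]-.471)<.035)&(abs(W[...,1]+.32)<.035)
print("sel",rect(W,m),m.sum(),"want -67.7")
m=(W[...,2]>.004)&(W[...,2]<.02)&(abs(W[...,0]-.407)<.04)&(abs(W[...,1]+.2)<.04);comps(W,m,40)
S=snap("side");W=world(S);print("grip",findgrip(S,W,.5485,-.055));comps(W,inner(W,HEAT),20)
E
```

```text
t 69.22 pos [ 0.4694 -0.3202  0.1527] x [-0.375  0.927  0.   ] y [ 0.927  0.375 -0.   ] F [-1.   0.6  0.1] open 0.0351 g 0.0 j [-0.72  0.35  1.63 -0.    1.16 -1.1 ]
sel (array([ 470.7, -319.2]), 41.1, 10.8, -67.7) 506 want -67.7
(array([ 405.4, -200.4]), 34.0, 10.6, -54.7) 333 z 0.0073
grip ((array([548. , -55.1]), 29.1, 14.6, 1.4), 66)
(array([583.2,  -9.8]), 15.9, 12.8, 12.0) 22 z 0.0422
(array([593.7, -38.1]), 36.3, 11.4, 4.8) 43 z 0.0423
(array([602.2, -67.6]), 46.9, 11.1, 4.9) 60 z 0.0428
(array([607.9, -96.7]), 54.6, 11.6, 1.3) 70 z 0.0422
```

```bash
python3 -c "
from cell import ctrl
print(ctrl.hand_in())"
```

```text
the job is handed in; nothing more can be done
None
```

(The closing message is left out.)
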